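# Make up a staining kit and a sampling kit from the bench stock

## Robot

A 7-joint arm with a two-finger parallel gripper is mounted at the origin on a cart in front of the work surface, level with it; the furniture and walls round the work are solid. World frame = base frame: x ahead of the robot, y to its left, z up, the work surface at z = 0. Lengths are in m, angles in rad, forces in N, time in s.
With the tool pointing down it reaches from about 0.4 to 0.85 m from the base axis. Payload 10.4 kg.
Tool frame: the origin (TCP) lies midway between the tips of the shut fingers; the grasp point (between the pads) lies ctrl.grip_depth behind it (ctrl.grip_depth is the distance from the TCP to the grasp point, in m); z points along the fingers, y is the line along which they close (so a half turn about z gives the same grasp; the last joint's range is limited). The gripper opens to 85 mm and grips with 20 to 120 N. Pads are 22 mm wide; open, the fingers measure 114 mm over their backs; the gripper's body (76 mm by 85 mm) begins 54 mm behind the grasp point. The pads swing forward as they close: fully open they stand 13 mm farther back than shut.
Start: joints at [1.306, 0.332, -0.065, 1.46, 0.022, 1.35, -0.088], TCP at [0.15, -0.607, 0.231] pointing down, gripper open.
Joint ranges: [-2.6, 2.6], [-0.5, 2.12], [-1.47, 1.34], [0.16, 2.42], [-1.27, 4.41], [0.06, 2.06], [-2.6, 2.6]. Speed limits (rad/s): [2.22, 2.22, 2.79, 2.79, 3.14, 3.14, 3.14].

## Interface

Orientations are given as a unit quaternion [w, x, y, z].
In Python, from rig import ctrl gives the robot as it stands.
- The arm moves only by the tool servo_tool, never from a script. Its argument "steps" is text: rows parted by semicolons, each of 7 numbers parted by spaces: the turn, a rotation vector about the world's x, y, z as a fraction of full scale, then the shift along the world's x, y, z as a fraction of full scale, then the opening, from -1 (shut) to 1 (fully open). In form: rx ry rz dx dy dz grip; .... A call has exactly 8 rows; each row is the pose to reach, as a shift and turn from the pose commanded when the call began; what a row does not reach only later rows make up. Full scale, the value 1, is 0.2 m for a shift and pi/2 rad for a turn. A row lasts 1/10 s, in which the tool goes at most 50 mm and 8.59 degrees, less where a joint would pass 70% of its speed; a pose out of reach is approached as far as the arm can. A call with a number of a shift or a turn outside -1 to 1 is refused whole. A call with a gripper value outside its range is refused whole. The fingers move at their own pace and stop on an object; "squeeze" is the grip in N (left out, the last holds). Time passes only in rows, so rows that repeat a pose let the fingers close, or fill a call up. It gives the time, the measured TCP pose, the force, the opening and the grip force at its end, in the units of the state.
- ctrl.get_obs(): the state, without advancing time (a new reading comes with each control period).
- ctrl.get_image(name): name is "scene" or "side" or "wrist"; returns the picture (420x560x3 uint8, blue, green, red); there is no depth.
- ctrl.camera_params(name): a dict with "intrinsics" (3x3 intrinsics, pixels), "pose" (4x4, takes a point from camera to world coordinates). Camera axes: x right, y up, looking along -z (the intrinsics and any distortion apply to the point x, -y, -z); pixel columns grow to the right and rows downward; lengths in m; the calibration is good to about 2 mm. A picture is of the moment at which its call begins: read the wrist's pose just before it. camera_params takes no time and is no camera call; for the wrist camera it gives the pose at the moment of the call.
- ctrl.close_job(): hands the job in; it is judged then, once.
Trained networks look in the newest picture that a camera, given by its name, has taken for a name from the list of things; names that differ only in an ending like _2 or _b are one class to them, and where a whole thing is asked for, a point or a joint stands for the part that bears it (a point fixed in the world has none). Each returns a list of dicts, best first, with "confidence" (0 to 1); they miss things now and then, are a little off and sometimes report something else, mostly with a low value. They report only what shows in the picture. A call takes as long as a camera call.
- ctrl.cut_out(camera, target): "mask" (420x560 bool, what is visible of it).
- ctrl.tip_of(camera, target): "point" ([x, y, z] in m, in world coordinates, good to about 4 mm: a listed point, or the origin of a listed thing).
The state is a dict: "clock": time; "q": joint angles; "qvel": joint speeds; "joint_torque": joint torques, N m; "tool_pos": TCP position; "eef_rot": TCP orientation; "contact_force": force on the tool from outside, world axes, zero at the start; "wrist_torque": the same for the moment, N m; "gripper_width": finger opening in m; "gripper_force": force on a finger pad.
Only numpy, scipy, OpenCV 4.12 (cv2) and the standard library are available. Lean on these libraries where they do the work, as an engineer would, in place of code of your own. Each camera call takes 0.05 s, during which the arm holds its last target. There are 200 camera calls.

## Task

Make up two kits from the bottles and pots standing on the worktop. Staining kit: in the grey tray with the two round nests, stand the tall brown dropper bottle in the narrow nest and the frosted jar in the wide nest; sampling kit: in the metal tray with the two rectangular compartments, stand the small white dropper bottle in the smaller compartment and the white pot with the dark stopper in the larger one. Set each thing down upright on the tray floor without dropping it or knocking it over, and leave the red-lidded specimen jar and the roll of tape where they stand.

Things in the scene. Friction and masses are not known exactly. Their poses are not given: they have to be found in the camera images.
- nest_tray: Kit tray with round nests: grey moulded block 150 x 88 mm, 14 mm high, fixed to the worktop. Origin: centre of its underside; x along its 150 mm length, z up. Two round nests 10 mm deep with their floor 4 mm above the worktop: the wide one, 76 mm across, centred at x = -31 mm, y = 0; the narrow one, 58 mm across, centred at x = +41 mm, y = 0. Its yaw varies.
- divided_tray: Kit tray with rectangular compartments: open bare-metal tray 150 x 88 mm, 14 mm high, walls and divider 4 mm thick, floor 4 mm thick, fixed to the worktop. Origin: centre of its underside; x along its 150 mm length, z up. Larger compartment 78 x 80 mm inside, centred at x = -32 mm, y = 0; smaller one 60 x 80 mm (60 along x), centred at x = +41 mm, y = 0. Its yaw varies.
- amber_bottle: Tall dropper bottle, dark brown with a blue label and a black pointed teat; round, 38 mm across the body, 118 mm high, about 70 g; take it round the body, about 40 mm above its foot. Origin: centre of its underside, z up.
- white_dropper: Small dropper bottle, white with a red pointed tip; round, 30 mm across the body, 90 mm high, body straight to about 40 mm, about 50 g; take it round the body, about 30 mm above its foot. Origin: centre of its underside, z up.
- frosted_jar: Frosted white glass jar without label; round, 56 mm across, 82 mm high, about 120 g; take it round the body, about 50 mm above its foot. Origin: centre of its underside, z up.
- stoppered_pot: Low white pot with a dark stopper; round, 52 mm across and 34 mm high, the stopper 21 mm across on top of it to 46 mm, about 80 g; take it round the white body with the fingertips about 12 mm above its foot. Origin: centre of its underside, z up.
- specimen_cup: Specimen jar with a broad red screw lid; round, 66 mm across the lid, 59 mm high. Not wanted in either kit: leave it standing. Origin: centre of its underside. (It and the other loose things stand in a loose staggered row along y between the two trays: fingers have most room when they close along x.)
- tape_roll: Roll of cream-white tape lying flat, 45 mm across, 25 mm high. Not wanted in either kit: leave it lying. Origin: centre of its underside. (Surroundings: a shelf hangs over the back from x = 0.60 m, underside at z = 0.475 m, with hooks and a tube before it as far as x = 0.555 m; to keep the wrist clear, travel along the front, x about 0.42 m.)

How it is judged:
At the end, for the whole second after the job is handed in: Brown bottle in the narrow and frosted jar in the wide nest of the grey tray; white dropper in the smaller and pot in the larger compartment of the metal tray; each wholly inside, foot on the floor (under 8 mm above the worktop), upright within 0.12 rad, released and at rest (x of amber_bottle in the frame of nest_tray between 0.028 and 0.054 m and y of amber_bottle in the frame of nest_tray between -0.013 and 0.013 m and z of each of amber_bottle, frosted_jar in the frame of nest_tray below 0.008 m and angle between each of amber_bottle, frosted_jar, white_dropper, stoppered_pot's own z axis and vertical below 0.12 rad and linear speed of each of amber_bottle, frosted_jar, white_dropper, stoppered_pot below 0.03 m/s and contact force between each of amber_bottle, frosted_jar, white_dropper, stoppered_pot and the fingers below 0.1 N and x of frosted_jar in the frame of nest_tray between -0.044 and -0.018 m and y of frosted_jar in the frame of nest_tray between -0.013 and 0.013 m and x of white_dropper in the frame of divided_tray between 0.023 and 0.059 m and y of white_dropper in the frame of divided_tray between -0.028 and 0.028 m and z of each of white_dropper, stoppered_pot in the frame of divided_tray below 0.008 m and x of stoppered_pot in the frame of divided_tray between -0.048 and -0.016 m and y of stoppered_pot in the frame of divided_tray between -0.017 and 0.017 m); the robot touches nothing.
It fails at once if the red-lidded specimen jar is moved more than 25 mm or tipped over (distance of specimen_cup from where it was at the start of the episode above 0.025 m or angle between specimen_cup's own z axis and vertical above 0.5 rad).
It fails at once if the tape roll is moved more than 25 mm or tipped over (distance of tape_roll from where it was at the start of the episode above 0.025 m or angle between tape_roll's own z axis and vertical above 0.5 rad).
It fails at once if a kit thing is dropped with its foot more than 35 mm above the worktop ((height (world z) of amber_bottle above 0.035 m and contact force between amber_bottle and the fingers below 0.02 N and linear speed of amber_bottle above 0.25 m/s) or (height (world z) of frosted_jar above 0.035 m and contact force between frosted_jar and the fingers below 0.02 N and linear speed of frosted_jar above 0.25 m/s) or (height (world z) of white_dropper above 0.035 m and contact force between white_dropper and the fingers below 0.02 N and linear speed of white_dropper above 0.25 m/s) or (height (world z) of stoppered_pot above 0.035 m and contact force between stoppered_pot and the fingers below 0.02 N and linear speed of stoppered_pot above 0.25 m/s)).
It fails at once if a kit thing is knocked over (angle between any of amber_bottle, frosted_jar, white_dropper, stoppered_pot's own z axis and vertical above 0.9 rad).
It also fails if it takes over 120 s, if anything falls off the work surface, if the arm or the gripper's body presses on something with over 40 N, if the wrist force passes 120 N, or if a joint passes its speed limit or range.

## Working session

There is one attempt and no reset: what is moved stays moved. The work goes in short steps, Python scripts to look and compute and a tool call to move; the robot and the scene stay as the last step left them, time stands still between calls to the robot, and variables do not carry over. Pictures are saved under pics/ and viewed, at most 15 in all, crops included, and the job is handed in when it is done.

Besides the shell and the picture viewer there is one more tool, called after "Call:" as name(argument=value, ...) on one line, values as JSON. servo_tool: Moves the arm, as the interface text tells. Its arguments: {"type":"object","properties":{"steps":{"type":"string"},"squeeze":{"type":"number"}},"required":["steps"]}

```bash
mkdir -p pics
cat > h.py <<'E'
import numpy as np, cv2
from rig import ctrl
N=["nest_tray","divided_tray","amber_bottle","white_dropper","frosted_jar","stoppered_pot","specimen_cup","tape_roll"]
def proj(cam,p):
    c=ctrl.camera_params(cam);T=np.array(c["pose"]);K=np.array(c["intrinsics"])
    q=(np.asarray(p)-T[:3,3])@T[:3,:3]; q=q*[1,-1,-1]; u=K@q; return u[:2]/u[2]
def ray(cam,uv,z):
    c=ctrl.camera_params(cam);T=np.array(c["pose"]);K=np.array(c["intrinsics"])
    d=T[:3,:3]@(np.linalg.solve(K,[uv[0],uv[1],1])*[1,-1,-1]); o=T[:3,3]
    return o+d*(z-o[2])/d[2]
E
python3 - <<'E'
from h import *
print(ctrl.grip_depth); o=ctrl.get_obs(); print({k:np.round(v,3) for k,v in o.items()})
for c in ["scene","side"]:
    im=ctrl.get_image(c); cv2.imwrite(f"pics/{c}0.png",im)
    p=ctrl.camera_params(c); print(c,np.round(p["pose"],3).tolist(),np.round(p["intrinsics"],1).tolist(),[k for k in p])
    for n in N:
        r=ctrl.tip_of(c,n); print(n,[(np.round(x["point"],3).tolist(),round(x["confidence"],2)) for x in r[:2]])
E
```

```text
0.0187
{'clock': np.float64(0.0), 'q': array([ 1.306,  0.333, -0.065,  1.461,  0.022,  1.35 , -0.089]), 'qvel': array([-0.   , -0.002,  0.002,  0.001, -0.   , -0.003,  0.   ]), 'joint_torque': array([-0.0000e+00, -6.2544e+01,  4.9000e-02, -3.9160e+01,  1.6000e-02,
        1.0000e-02,  0.0000e+00]), 'tool_pos': array([ 0.15 , -0.606,  0.231]), 'eef_rot': array([-0.001,  0.993,  0.121, -0.   ]), 'contact_force': array([ 0.262, -0.661,  0.186]), 'wrist_torque': array([ 0.02 ,  0.036, -0.009]), 'gripper_force': np.float64(0.0), 'gripper_width': np.float64(0.085)}
scene [[-0.809, 0.405, -0.427, 0.004], [-0.588, -0.564, 0.58, 0.578], [-0.006, 0.72, 0.694, 0.742], [0.0, 0.0, 0.0, 1.0]] [[446.2, 0.0, 283.3], [0.0, 446.2, 210.9], [0.0, 0.0, 1.0]] ['intrinsics', 'pose']
nest_tray [([0.426, 0.198, 0.001], 0.74), ([0.456, -0.362, -0.0], 0.6)]
divided_tray []
amber_bottle [([0.421, 0.1, 0.0], 0.83)]
white_dropper [([0.429, -0.194, -0.0], 0.56), ([0.479, -0.12, -0.001], 0.54)]
frosted_jar [([0.426, 0.197, 0.001], 0.84)]
stoppered_pot [([0.429, -0.195, 0.0], 0.74)]
specimen_cup [([0.479, 0.035, 0.002], 0.74)]
tape_roll [([0.478, -0.12, -0.0], 0.53)]
side [[-0.999, -0.002, 0.048, 0.494], [0.041, -0.557, 0.83, 0.862], [0.025, 0.831, 0.556, 0.638], [0.0, 0.0, 0.0, 1.0]] [[406.6, 0.0, 279.7], [0.0, 406.6, 212.4], [0.0, 0.0, 1.0]] ['intrinsics', 'pose']
nest_tray [([0.423, 0.199, -0.002], 0.18)]
divided_tray [([0.468, 0.359, -0.003], 0.77)]
amber_bottle [([0.424, 0.101, 0.003], 0.74)]
white_dropper [([0.43, -0.046, -0.004], 0.78)]
frosted_jar [([0.422, 0.196, -0.001], 0.65)]
stoppered_pot [([0.433, -0.196, 0.001], 0.63)]
specimen_cup [([0.48, 0.036, -0.004], 0.88), ([0.469, 0.36, -0.002], 0.5)]
tape_roll [([0.426, -0.045, -0.003], 0.61), ([0.477, -0.124, -0.0], 0.56)]
```

Run:
```python
from h import *
a=cv2.imread("pics/scene0.png");b=cv2.imread("pics/side0.png")
s=lambda i:cv2.resize(i,(400,300))
cv2.imwrite("pics/both.png",np.hstack([s(a),s(b)]))
```

```text
(no output)
```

View pics/scene0.png

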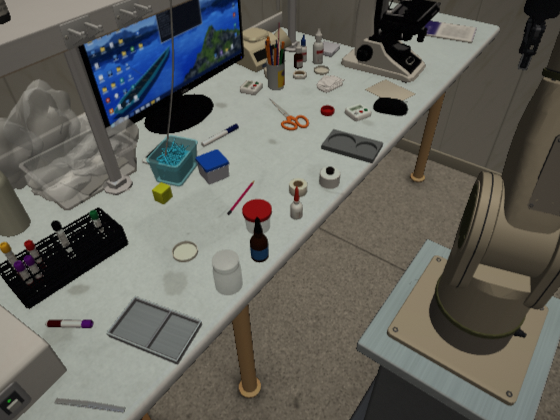

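View pics/side0.png

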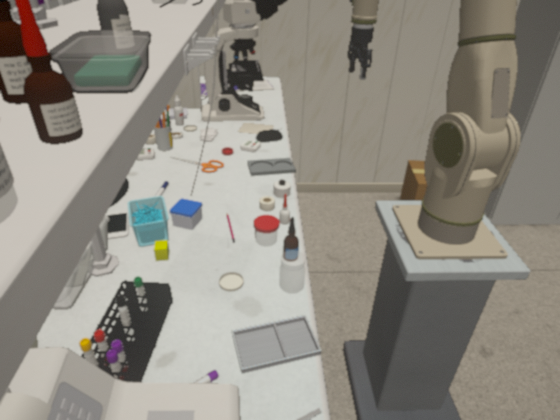

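Scene view: the grey nest tray is at about (352,146) and the metal tray at (154,329). The amber bottle is at (259,243), frosted jar (228,272), red-lidded cup (257,215), white dropper (296,204), tape (298,187) and pot (330,177). The side view agrees. Next I fit the tray poses from the masks.

```bash
cat >> h.py <<'E'
def hullmask(cam,pts):
    uv=np.array([proj(cam,p) for p in pts]).astype(np.float32); m=np.zeros((420,560),np.uint8)
    cv2.fillConvexPoly(m,np.round(cv2.convexHull(uv)*16).astype(np.int32),1,cv2.LINE_8,4); return m>0
def box(x,y,a):
    c,s=np.cos(a),np.sin(a)
    return [(x+c*u-s*v,y+s*u+c*v,z) for u in(-.075,.075) for v in(-.044,.044) for z in(0,.014)]
def fit_tray(ms,x0):
    from scipy.optimize import minimize
    def f(p):
        return sum(1-(m&h).sum()/(m|h).sum() for c,m in ms for h in [hullmask(c,box(*p))])
    best=min((minimize(f,[x0[0],x0[1],a],method="Nelder-Mead",options=dict(initial_simplex=[[x0[0],x0[1],a],[x0[0]+.01,x0[1],a],[x0[0],x0[1]+.01,a],[x0[0],x0[1],a+.15]],xatol=2e-4,fatol=1e-4)) for a in np.arange(0,np.pi,.5)),key=lambda r:r.fun)
    return best.x,best.fun/len(ms)
E
python3 - <<'E'
from h import *
ims={c:ctrl.get_image(c) for c in["scene","side"]}
for n,x0 in (("nest_tray",(.456,-.362)),("divided_tray",(.468,.36))):
    ms=[]
    for c in ims:
        rs=ctrl.cut_out(c,n)
        for r in rs:
            m=r["mask"]; ys,xs=np.nonzero(m); u=proj(c,(*x0,.01)); d=np.hypot(xs.mean()-u[0],ys.mean()-u[1]); print(n,c,round(r["confidence"],2),m.sum(),round(d))
            if d<10: ms.append((c,m)); break
    for k in ms: print(k[0],fit_tray([k],x0))
    print("all",fit_tray(ms,x0))
a=ims["scene"]
A=cv2.resize(a[290:370,95:215],None,fx=5,fy=5,interpolation=cv2.INTER_CUBIC); B=cv2.resize(a[120:170,310:390],(600,375),interpolation=cv2.INTER_CUBIC)[:200+175]
cv2.imwrite("pics/trays.png",cv2.resize(np.vstack([A,B]),(460,600)))
E
```

```text
nest_tray scene 0.61 1211 1
nest_tray side 0.9 732 2Traceback (most recent call last):
  File "<stdin>", line 10, in <module>
  File "h.py", line 21, in fit_tray
    best=min((minimize(f,[x0[0],x0[1],a],method="Nelder-Mead",options=dict(initial_simplex=[[x0[0],x0[1],a],[x0[0]+.01,x0[1],a],[x0[0],x0[1]+.01,a],[x0[0],x0[1],a+.15]],xatol=2e-4,fatol=1e-4)) for a in np.arange(0,np.pi,.5)),key=lambda r:r.fun)
  File "h.py", line 21, in <genexpr>
    best=min((minimize(f,[x0[0],x0[1],a],method="Nelder-Mead",options=dict(initial_simplex=[[x0[0],x0[1],a],[x0[0]+.01,x0[1],a],[x0[0],x0[1]+.01,a],[x0[0],x0[1],a+.15]],xatol=2e-4,fatol=1e-4)) for a in np.arange(0,np.pi,.5)),key=lambda r:r.fun)
              ~~~~~~~~^^^^^^^^^^^^^^^^^^^^^^^^^^^^^^^^^^^^^^^^^^^^^^^^^^^^^^^^^^^^^^^^^^^^^^^^^^^^^^^^^^^^^^^^^^^^^^^^^^^^^^^^^^^^^^^^^^^^^^^^^^^^^^^^^^^^^^^^^^^^^^^^^^^^^^^^^^^^^^^^^^^^^^^^^^
    res = _minimize_neldermead(fun, x0, args, callback, bounds=bounds,
                               **options)
    fxcc = func(xcc)
    fx = function(np.copy(x), *(wrapper_args + args))
  File "h.py", line 20, in f
    return sum(1-(m&h).sum()/(m|h).sum() for c,m in ms for h in [hullmask(c,box(*p))])
  File "h.py", line 20, in <genexpr>
    return sum(1-(m&h).sum()/(m|h).sum() for c,m in ms for h in [hullmask(c,box(*p))])
                                                                 ~~~~~~~~^^^^^^^^^^^
  File "h.py", line 12, in hullmask
    uv=np.array([proj(cam,p) for p in pts]).astype(np.float32); m=np.zeros((420,560),np.uint8)
                 ~~~~^^^^^^^
  File "h.py", line 5, in proj
    c=ctrl.camera_params(cam);T=np.array(c["pose"]);K=np.array(c["intrinsics"])
ValueError: time passes only in moves, steps and waits
```

```bash
python3 - <<'E'
s=open('h.py').read()
s=s.replace('def proj','_C={}\ndef cp(cam):\n    if cam not in _C: _C[cam]=ctrl.camera_params(cam)\n    return _C[cam]\ndef proj',1).replace('c=ctrl.camera_params(cam);','c=cp(cam);')
open('h.py','w').write(s)
E
python3 - <<'E'
from h import *
ims={c:ctrl.get_image(c) for c in["scene","side"]}
a=ims["scene"]
A=cv2.resize(a[290:370,95:215],None,fx=5,fy=5,interpolation=cv2.INTER_CUBIC); B=cv2.resize(a[120:170,310:390],(600,375),interpolation=cv2.INTER_CUBIC)
cv2.imwrite("pics/trays.png",cv2.resize(np.vstack([A,B]),(460,600)))
for n,x0 in (("nest_tray",(.456,-.362)),("divided_tray",(.468,.36))):
    ms=[]
    for c in ims:
        for r in ctrl.cut_out(c,n):
            m=r["mask"]; ys,xs=np.nonzero(m); u=proj(c,(*x0,.01)); d=np.hypot(xs.mean()-u[0],ys.mean()-u[1]); print(n,c,round(r["confidence"],2),m.sum(),round(d))
            if d<10: ms.append((c,m)); break
    for k in ms: print(k[0],fit_tray([k],x0))
    if ms: print("all",fit_tray(ms,x0))
E
```

```text
nest_tray scene 0.9 1202 1
nest_tray side 0.74 670 2
scene (array([ 0.4573327 , -0.363844  ,  3.24886981]), np.float64(0.07253086419753085))
side (array([ 0.457339  , -0.35848325,  3.25488768]), np.float64(0.13099870298313876))
all (array([ 0.45698314, -0.36217846,  0.17225008]), np.float64(0.11292751718283633))
divided_tray scene 0.89 3740 3
divided_tray side 0.85 3581 3
scene (array([0.46690687, 0.35869559, 3.37977553]), np.float64(0.02482362163574603))
side (array([0.46636498, 0.36045896, 0.23851504]), np.float64(0.019602429596907833))
all (array([0.46651817, 0.35950949, 0.22702678]), np.float64(0.030513329562195657))
```

View pics/trays.png

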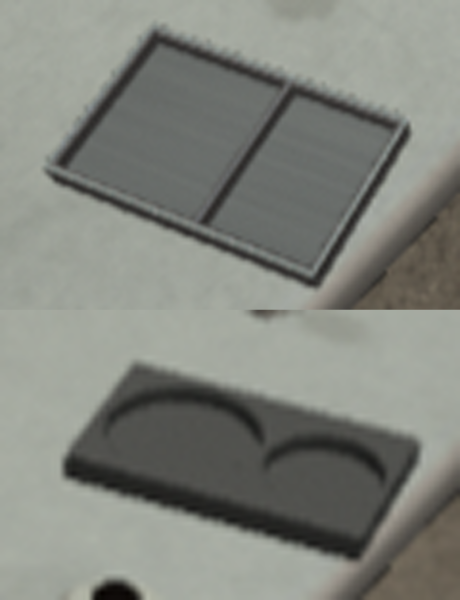

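The crops show the wide nest and the larger compartment both on the far (+x) side, so both tray yaws are about pi plus the small fitted angle. I'll start moving and look with the wrist camera over the nest tray.

Call:
servo_tool(steps="0 0 0.1 0.25 0.25 0.1 1;0 0 0.2 0.5 0.5 0.2 1;0 0 0.3 0.75 0.7 0.3 1;0 0 0.4 1 0.9 0.35 1;0 0 0.5 1 1 0.35 1;0 0 0.6 1 1 0.35 1;0 0 0.7 1 1 0.35 1;0 0 0.8 1 1 0.35 1", squeeze=40)

```text
clock: 2.2
tool_pos: [0.3509, -0.4057, 0.3019]
eef_rot: [0.001, 0.748, 0.664, -0.0]
contact_force: [-0.8, -0.8, -0.1]
gripper_width: 0.0853
gripper_force: 0.0
```

Run:
```python
from h import *
o=ctrl.get_obs(); print(o["tool_pos"],o["eef_rot"],o["q"])
cp("wrist"); im=ctrl.get_image("wrist"); cv2.imwrite("pics/w1.png",im); print(np.round(cp("wrist")["pose"],3).tolist(),np.round(cp("wrist")["intrinsics"],1).tolist())
for n in ["nest_tray","stoppered_pot","tape_roll"]:
    r=ctrl.tip_of("wrist",n); print(n,[(np.round(x["point"],3).tolist(),round(x["confidence"],2)) for x in r[:2]])
```

```text
[ 0.35090314 -0.40567021  0.30193441] [ 5.63864147e-04  7.48174258e-01  6.63502042e-01 -3.41438376e-05] [ 1.09417665  0.12688029 -0.35381897  1.56862512  0.04434936  1.45286921
  0.61798438]
[[0.993, 0.115, 0.032, 0.358], [-0.12, 0.956, 0.269, -0.337], [0.001, -0.271, 0.963, 0.443], [0.0, 0.0, 0.0, 1.0]] [[370.2, 0.0, 280.8], [0.0, 370.2, 206.7], [0.0, 0.0, 1.0]]
nest_tray [([0.457, -0.362, 0.001], 0.97)]
stoppered_pot []
tape_roll []
```

View pics/w1.png

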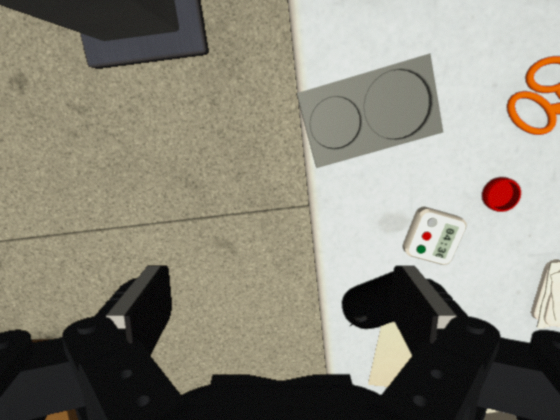

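The wrist view shows the nest tray clearly, with corners at about (299,92), (430,55), (443,131) and (317,167). The narrow nest is at (334,122) and the wide one at (397,104).

Run:
```python
from h import *
cp("wrist"); im=ctrl.get_image("wrist")
m=ctrl.cut_out("wrist","nest_tray")[0]["mask"]
print(fit_tray([("wrist",m)],(.457,-.362)))
for uv in((334,122),(397,104)): print(ray("wrist",uv,.006))
```

```text
(array([ 0.45705673, -0.36070404,  0.16571389]), np.float64(0.03340556157457564))
[ 0.41579161 -0.36814675  0.006     ]
[ 0.4886933  -0.35784207  0.006     ]
```

Call:
servo_tool(steps="0 0 0.02 0.1 0.25 0 1;0 0 0.04 0.2 0.5 0 1;0 0 0.07 0.3 0.75 0 1;0 0 0.07 0.35 1 0 1;0 0 0.07 0.35 1 0 1;0 0 0.07 0.35 1 0 1;0 0 0.07 0.35 1 0 1;0 0 0.07 0.35 1 0 1")

```text
clock: 3.3
tool_pos: [0.4191, -0.2086, 0.3011]
eef_rot: [-0.0, 0.715, 0.699, -0.0]
contact_force: [-0.2, 0.2, -0.3]
gripper_width: 0.0856
gripper_force: 0.0
```

Call:
servo_tool(steps="0 0 0 0 0.25 0 1;0 0 0 0 0.5 0 1;0 0 0 0 0.75 0 1;0 0 0 0 1 0 1;0 0 0 0 1 0 1;0 0 0 0 1 0 1;0 0 0 0 1 0 1;0 0 0 0 1 0 1")

```text
clock: 4.1
tool_pos: [0.4197, -0.0085, 0.3012]
eef_rot: [-0.0, 0.715, 0.699, 0.0]
contact_force: [-0.3, -0.2, 0.5]
gripper_width: 0.0856
gripper_force: 0.0
```

```bash
cat > look.py <<'E'
import sys
from h import *
o=ctrl.get_obs(); print(o["tool_pos"].round(4),o["eef_rot"].round(4),o["q"].round(2))
cp("wrist"); im=ctrl.get_image("wrist"); cv2.imwrite(f"pics/{sys.argv[1]}.png",im); print(np.round(cp("wrist")["pose"][:3],3).tolist())
for n in sys.argv[2:]:
    r=ctrl.tip_of("wrist",n); print(n,[(np.round(x["point"],4).tolist(),round(x["confidence"],2)) for x in r[:2]])
E
python3 look.py w2 amber_bottle white_dropper frosted_jar specimen_cup tape_roll stoppered_pot
```

```text
[ 0.4197 -0.0085  0.3012] [-3.000e-04  7.149e-01  6.992e-01  1.000e-04] [ 0.76 -0.16 -0.74  1.81 -0.11  1.45  0.01]
[[1.0, 0.022, 0.007, 0.421], [-0.023, 0.963, 0.27, 0.06], [-0.001, -0.27, 0.963, 0.443]]
amber_bottle [([0.4215, 0.103, 0.0004], 0.63)]
white_dropper [([0.4286, -0.0438, 0.0005], 0.66)]
frosted_jar []
specimen_cup []
tape_roll []
stoppered_pot [([0.4297, -0.1956, 0.0051], 0.79)]
```

View pics/w2.png

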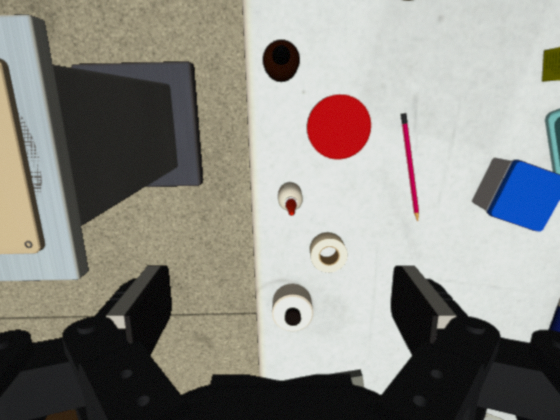

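The wrist view shows amber at (281,60), the cup lid (338,126), dropper (290,200), tape (328,252) and pot (292,310). This agrees with the network positions. I'll take the frosted jar first, and measure the bottle profile at the same time.

Run:
```python
from h import *
for c in("scene","side"):
    im=ctrl.get_image(c)
    for n,p,H in(("amber_bottle",(.4215,.102),.118),("white_dropper",(.429,-.045),.09)):
        r=ctrl.cut_out(c,n)
        if not r: print(c,n,"none"); continue
        m=r[0]["mask"]; ys,xs=np.nonzero(m)
        out=[]
        for z in np.arange(0.01,H+.01,.008):
            u=proj(c,(*p,z)); s=np.linalg.norm(proj(c,(*p,z))-proj(c,(p[0],p[1],z-.01)))
            row=xs[ys==int(round(u[1]))]
            d=np.linalg.norm(np.array(cp(c)["pose"])[:3,3]-[*p,z]); f=cp(c)["intrinsics"][0][0]
            out.append((int(z*1000),round(len(row)*d/f*1000)))
        print(c,n,round(r[0]["confidence"],2),out)
```

```text
scene amber_bottle 0.9 [(10, 39), (18, 41), (26, 41), (34, 43), (42, 40), (50, 38), (58, 33), (66, 27), (74, 19), (82, 18), (90, 16), (98, 12), (106, 12), (114, 6), (122, 0)]
scene white_dropper 0.54 [(10, 31), (18, 30), (26, 33), (34, 30), (42, 28), (50, 21), (58, 18), (66, 16), (74, 14), (82, 13), (90, 9), (98, 0)]
side amber_bottle 0.68 [(10, 0), (18, 0), (26, 0), (34, 0), (42, 0), (50, 0), (58, 0), (66, 0), (74, 0), (82, 0), (90, 0), (98, 12), (106, 25), (114, 25), (122, 25)]
side white_dropper 0.49 [(10, 30), (18, 30), (26, 30), (34, 24), (42, 19), (50, 13), (58, 11), (66, 11), (74, 8), (82, 0), (90, 0), (98, 0)]
```

Call:
servo_tool(steps="0 0 0 0 0.25 0 1;0 0 0 0 0.5 0 1;0 0 0 0 0.75 0 1;0 0 0 0 0.8 0 1;0 0 0 0 0.8 0 1;0 0 0 0 0.8 0 1;0 0 0 0 0.8 0 1;0 0 0 0 0.8 0 1")

```text
clock: 5.55
tool_pos: [0.42, 0.1518, 0.3013]
eef_rot: [0.0, 0.715, 0.699, -0.0]
contact_force: [-0.1, 0.3, -0.8]
gripper_width: 0.0853
gripper_force: 0.0
```

```bash
python3 look.py w3 amber_bottle frosted_jar divided_tray
python3 - <<'E'
from h import *
ctrl.get_image("wrist"); cp("wrist")
r=ctrl.cut_out("wrist","divided_tray")
if r: print(fit_tray([("wrist",r[0]["mask"])],(.4665,.3595)), r[0]["mask"][0].sum())
E
```

```text
[0.42   0.1518 0.3013] [ 1.000e-04  7.146e-01  6.995e-01 -1.000e-04] [ 0.63 -0.09 -1.    1.75 -0.07  1.44 -0.38]
[[1.0, 0.021, 0.006, 0.421], [-0.022, 0.962, 0.271, 0.221], [-0.0, -0.271, 0.963, 0.443]]
amber_bottle [([0.4238, 0.1045, 0.0025], 0.73)]
frosted_jar [([0.4231, 0.2038, 0.0013], 0.85)]
divided_tray []
(array([0.46627109, 0.36199819, 0.2451681 ]), np.float64(0.013806706114398382)) 99
```

View pics/w3.png

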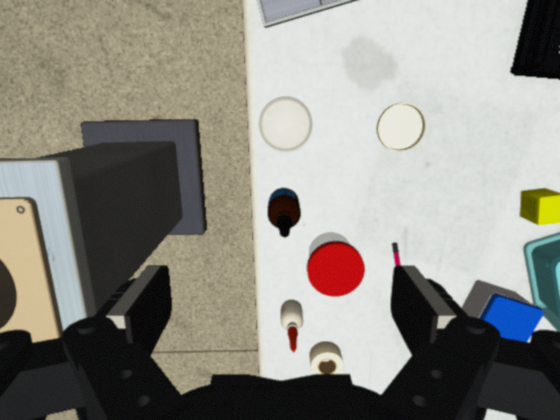

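The frosted jar's top is at (286,123), which puts it at about (0.424, 0.200) against (0.424, 0.197) from the scene and side views. Amber is straight-sided only to about 50 mm and its teat reaches 118 mm, so it needs a tilted grasp. The frosted jar can be taken vertically.

Call:
servo_tool(steps="0 0 0 0.02 0.2 0 1;0 0 0 0.02 0.24 -0.2 1;0 0 0 0.02 0.24 -0.4 1;0 0 0 0.02 0.24 -0.6 1;0 0 0 0.02 0.24 -0.8 1;0 0 0 0.02 0.24 -1 1;0 0 0 0.02 0.24 -1 1;0 0 0 0.02 0.24 -1 1")

```text
clock: 6.65
tool_pos: [0.4236, 0.2016, 0.1022]
eef_rot: [-0.001, 0.714, 0.701, -0.0]
contact_force: [-0.7, -0.3, 0.4]
gripper_width: 0.0856
gripper_force: 0.0
```

Call:
servo_tool(steps="0 0 0 0 0 -0.1 1;0 0 0 0 0 -0.2 1;0 0 0 0 0 -0.3 1;0 0 0 0 0 -0.37 1;0 0 0 0 0 -0.37 0.5;0 0 0 0 0 -0.37 0;0 0 0 0 0 -0.37 -0.2;0 0 0 0 0 -0.37 -0.5")

```text
clock: 7.45
tool_pos: [0.4247, 0.2016, 0.0291]
eef_rot: [0.001, 0.714, 0.7, 0.001]
contact_force: [-1.9, -0.6, 7.4]
gripper_width: 0.0544
gripper_force: 41.1
```

Call:
servo_tool(steps="0 0 0 0 0 0 -1;0 0 0 0 0 0 -1;0 0 0 0 0 0 -1;0 0 0 0 0 0 -1;0 0 0 0 0 0.05 -1;0 0 0 0 0 0.1 -1;0 0 0 0 0 0.15 -1;0 0 0 0 0 0.15 -1")

```text
clock: 8.25
tool_pos: [0.4248, 0.2015, 0.0592]
eef_rot: [0.001, 0.714, 0.7, 0.001]
contact_force: [0.3, 0.2, -2.0]
gripper_width: 0.0537
gripper_force: 42.8
```

Call:
servo_tool(steps="0 0 0 0 0 0.15 -1;0 0 0 0 0 0.3 -1;0 0 0 0 0 0.45 -1;0 0 0 0 0 0.6 -1;0 0 0 0 -0.1 0.72 -1;0 0 0 0 -0.25 0.72 -1;0 0 0 0 -0.4 0.72 -1;0 0 0 0 -0.5 0.72 -1")

```text
clock: 9.05
tool_pos: [0.4236, 0.099, 0.2014]
eef_rot: [0.001, 0.714, 0.7, -0.0]
contact_force: [0.3, -0.1, -0.2]
gripper_width: 0.054
gripper_force: 43.0
```

Call:
servo_tool(steps="0 0 0 0 -0.15 0 -1;0 0 0 0 -0.3 0 -1;0 0 0 0 -0.45 0 -1;0 0 0 0 -0.6 0 -1;0 0 0 0 -0.75 0 -1;0 0 0 0 -0.9 0 -1;0 0 0 0 -1 0 -1;0 0 0 0 -1 0 -1")

```text
clock: 9.85
tool_pos: [0.4231, -0.1015, 0.2011]
eef_rot: [-0.0, 0.715, 0.699, -0.0]
contact_force: [-0.8, 1.3, -0.4]
gripper_width: 0.0539
gripper_force: 43.0
```

Call:
servo_tool(steps="0 0 0 0 -0.15 0 -1;0 0 0 0 -0.3 0 -1;0 0 0 0 -0.45 0 -1;0 0 0 0 -0.6 0 -1;0 0 0 0.1 -0.75 0 -1;0 0 0 0.2 -0.9 0 -1;0 0 0 0.25 -1 0 -1;0 0 0 0.3 -1 0 -1")

```text
clock: 10.65
tool_pos: [0.4836, -0.3011, 0.2007]
eef_rot: [-0.0, 0.715, 0.699, 0.0]
contact_force: [0.1, 0.2, -1.1]
gripper_width: 0.0543
gripper_force: 43.0
```

Run:
```python
from h import *
o=ctrl.get_obs(); print(o["tool_pos"],o["eef_rot"],o["gripper_force"])
for c in("scene","side"):
    ctrl.get_image(c)
    print(c,[(np.round(x["point"],4).tolist(),round(x["confidence"],2)) for x in ctrl.tip_of(c,"frosted_jar")[:2]])
```

```text
[ 0.48363085 -0.30114746  0.20067539] [-3.62236509e-04  7.14982864e-01  6.99141883e-01  1.11125212e-05] 42.97099683433771
scene [([0.4858, -0.3056, 0.1722], 0.56)]
side [([0.4822, -0.3017, 0.17], 0.8)]
```

Call:
servo_tool(steps="0 0 0 0.02 -0.15 0 -1;0 0 0 0.02 -0.27 0 -1;0 0 0 0.02 -0.27 -0.15 -1;0 0 0 0.02 -0.27 -0.3 -1;0 0 0 0.02 -0.27 -0.45 -1;0 0 0 0.02 -0.27 -0.55 -1;0 0 0 0.02 -0.27 -0.6 -1;0 0 0 0.02 -0.27 -0.6 -1")

```text
clock: 11.65
tool_pos: [0.487, -0.3519, 0.0807]
eef_rot: [-0.001, 0.714, 0.701, -0.0]
contact_force: [-0.6, 0.4, -0.6]
gripper_width: 0.0542
gripper_force: 43.0
```

```bash
python3 look.py w4 frosted_jar nest_tray
python3 - <<'E'
from h import *
for c in("scene","side"):
    ctrl.get_image(c)
    print(c,[(np.round(x["point"],4).tolist(),round(x["confidence"],2)) for n in("frosted_jar","nest_tray") for x in ctrl.tip_of(c,n)[:2]])
E
```

```text
[ 0.487  -0.3519  0.0807] [-8.000e-04  7.136e-01  7.006e-01 -1.000e-04] [ 1.    0.47 -0.57  1.67  0.28  1.09  0.33]
[[1.0, 0.018, 0.006, 0.488], [-0.019, 0.963, 0.269, -0.283], [-0.001, -0.269, 0.963, 0.222]]
frosted_jar [([0.4872, -0.3539, 0.0497], 0.71)]
nest_tray [([0.4563, -0.3623, -0.0002], 0.92)]
scene [([0.491, -0.3552, 0.0539], 0.64), ([0.4566, -0.3649, 0.0037], 0.97)]
side [([0.4873, -0.3574, 0.0522], 0.65), ([0.4599, -0.3639, 0.0024], 0.61), ([0.4232, 0.0995, -0.0019], 0.46)]
```

View pics/w4.png

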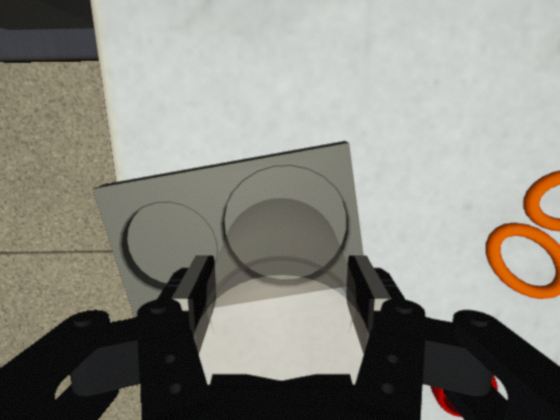

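The jar hangs above the wide nest, whose rim is at (286,222), and lines up to about 2 mm. I'll lower it.

Call:
servo_tool(steps="0 0 0 0 -0.01 -0.06 -1;0 0 0 0 -0.01 -0.12 -1;0 0 0 0 -0.01 -0.16 -1;0 0 0 0 -0.01 -0.19 -1;0 0 0 0 -0.01 -0.21 -1;0 0 0 0 -0.01 -0.22 -1;0 0 0 0 -0.01 -0.225 -1;0 0 0 0 -0.01 -0.23 -1")

```text
clock: 12.9
tool_pos: [0.4879, -0.3549, 0.0356]
eef_rot: [0.0, 0.714, 0.7, 0.0]
contact_force: [-0.3, 0.8, -0.4]
gripper_width: 0.0539
gripper_force: 43.0
```

Call:
servo_tool(steps="0 0 0 0 0 -0.005 -1;0 0 0 0 0 -0.01 -1;0 0 0 0 0 -0.013 -1;0 0 0 0 0 -0.013 -1;0 0 0 0 0 -0.013 -0.2;0 0 0 0 0 -0.013 0;0 0 0 0 0 -0.013 0.4;0 0 0 0 0 -0.013 0.8")

```text
clock: 13.7
tool_pos: [0.4877, -0.3548, 0.0326]
eef_rot: [0.0, 0.714, 0.7, 0.0]
contact_force: [-0.4, 0.3, -0.6]
gripper_width: 0.0726
gripper_force: 0.0
```

Call:
servo_tool(steps="0 0 0 0 0 0 0.8;0 0 0 0 0 0.1 0.8;0 0 0 0 0 0.25 0.8;0 0 0 0 0 0.4 0.8;0 0 0 0 0 0.6 1;0 0 0 0 0 0.8 1;0 0 0 0 0.1 1 1;0 0 0 0 0.2 1 1")

```text
clock: 14.5
tool_pos: [0.4899, -0.3153, 0.2384]
eef_rot: [0.004, 0.714, 0.7, 0.001]
contact_force: [0.4, 0.1, 0.2]
gripper_width: 0.0857
gripper_force: 0.0
```

```bash
python3 look.py w5 frosted_jar nest_tray
python3 - <<'E'
from h import *
for c in("scene","side"):
    ctrl.get_image(c)
    print(c,[(np.round(x["point"],4).tolist(),round(x["confidence"],2)) for n in("frosted_jar","nest_tray","amber_bottle") for x in ctrl.tip_of(c,n)[:2]])
E
```

```text
[ 0.4899 -0.3153  0.2384] [0.0042 0.7141 0.7001 0.001 ] [ 1.01  0.29 -0.63  1.55  0.17  1.35  0.35]
[[1.0, 0.021, -0.001, 0.49], [-0.02, 0.961, 0.275, -0.246], [0.007, -0.275, 0.962, 0.38]]
frosted_jar [([0.4879, -0.3554, 0.0055], 0.96)]
nest_tray [([0.4564, -0.3591, 0.0007], 0.76)]
scene [([0.4869, -0.3581, 0.0059], 0.58), ([0.4557, -0.3623, -0.0005], 0.79), ([0.4214, 0.1019, -0.0006], 0.86)]
side [([0.4861, -0.3583, 0.0013], 0.61), ([0.4546, -0.3638, 0.0022], 0.82), ([0.4212, 0.1001, 0.002], 0.65)]
```

The frosted jar is in its nest, with its foot at about 4 mm. For the amber bottle I'll test a tilted pose (yaw -90°, leaning back toward the robot) in free air.

Call:
servo_tool(steps="0 0 -0.1 -0.1 0.2 0.1 1;0 0 -0.2 -0.2 0.4 0.15 1;0 0 -0.29 -0.3 0.6 0.15 1;0 0 -0.38 -0.3 0.8 0.15 1;0 0 -0.47 -0.3 1 0.15 1;0 0 -0.56 -0.3 1 0.15 1;0 0 -0.65 -0.3 1 0.15 1;0 0 -0.74 -0.3 1 0.15 1")

```text
clock: 15.85
tool_pos: [0.4277, -0.1147, 0.2628]
eef_rot: [0.0, 0.982, 0.191, 0.0]
contact_force: [0.3, 0.3, 0.1]
gripper_width: 0.0855
gripper_force: 0.0
```

Call:
servo_tool(steps="0 0 -0.1 0 0.25 0 1;0 0 -0.2 0 0.5 0 1;0 0 -0.26 0 0.75 0 1;0 0 -0.26 0 1 0 1;0 0 -0.26 0 1 0 1;0 0 -0.26 0 1 0 1;0 0 -0.26 0 1 0 1;0 0 -0.26 0 1 0 1")

```text
clock: 16.65
tool_pos: [0.4279, 0.0833, 0.2626]
eef_rot: [0.0, 1.0, -0.011, -0.0]
contact_force: [0.4, 0.3, -0.2]
gripper_width: 0.0857
gripper_force: 0.0
```

Call:
servo_tool(steps="0 -0.08 0 0 0.2 0 1;0 -0.16 0 0 0.4 0 1;0 -0.24 0 0 0.6 0 1;0 -0.32 0 0 0.8 0 1;0 -0.4 0 0 1 0 1;0 -0.48 0 0 1 0 1;0 -0.53 0 0 1 0 1;0 -0.53 0 0 1 0 1")

```text
clock: 17.45
tool_pos: [0.4397, 0.2817, 0.2663]
eef_rot: [-0.005, 0.919, -0.001, 0.394]
contact_force: [0.9, -0.5, -0.7]
gripper_width: 0.0852
gripper_force: 0.0
```

```bash
python3 look.py w6 amber_bottle; python3 -c "
from h import *
from scipy.spatial.transform import Rotation as R
q=ctrl.get_obs()['eef_rot'];print(R.from_quat(q,scalar_first=True).as_matrix().round(3))"
```

```text
[0.4397 0.2817 0.2663] [-4.700e-03  9.189e-01 -7.000e-04  3.944e-01] [ 0.3  -0.5  -1.09  2.19  0.24  0.64 -2.6 ]
[[0.002, 0.86, -0.511, 0.383], [-1.0, -0.003, -0.009, 0.28], [-0.01, 0.511, 0.86, 0.413]]
amber_bottle []
[[ 0.69  -0.005  0.723]
 [-0.015 -1.     0.007]
 [ 0.723 -0.016 -0.69 ]]
```

View pics/w6.png

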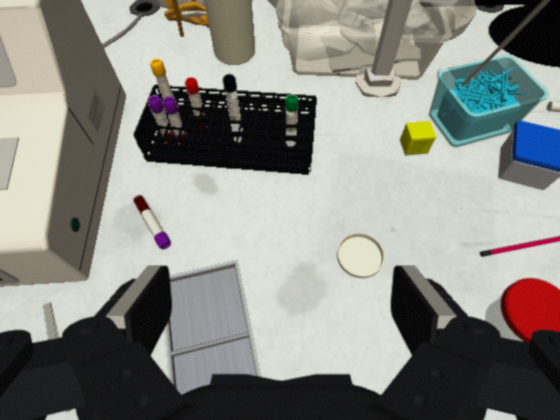

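I overshot in y, but the pose is reachable, though joints 2 and 7 are near their limits up here. I'll go back over the bottle and lower.

Call:
servo_tool(steps="0 0 0 0 -0.2 -0.05 1;0 0 0 0 -0.4 -0.1 1;0 0 0 0 -0.6 -0.15 1;0 0 0 0 -0.8 -0.2 1;0 0 0 0 -0.9 -0.25 1;0 0 0 0 -0.9 -0.25 1;0 0 0 0 -0.9 -0.25 1;0 0 0 0 -0.9 -0.25 1")

```text
clock: 18.35
tool_pos: [0.4567, 0.1185, 0.2432]
eef_rot: [0.001, 0.923, -0.008, 0.384]
contact_force: [0.6, 0.4, -0.7]
gripper_width: 0.0853
gripper_force: 0.0
```

```bash
cat > st.py <<'E'
from h import *
from scipy.spatial.transform import Rotation as R
o=ctrl.get_obs(); M=R.from_quat(o['eef_rot'],scalar_first=True).as_matrix()
print(o["tool_pos"].round(4),"z",M[:,2].round(3),"y",M[:,1].round(3),"q",o["q"].round(2),"F",o["contact_force"].round(1))
E
python3 st.py; python3 -c "
from h import *
for c in('scene','side'):
    ctrl.get_image(c)
    print(c,[(np.round(x['point'],4).tolist(),round(x['confidence'],2)) for n in('amber_bottle',) for x in ctrl.tip_of(c,n)[:2]])"
```

```text
[0.4567 0.1185 0.2432] z [ 0.709 -0.008 -0.706] y [-0.016 -1.    -0.004] q [-0.41 -0.5  -0.22  2.41  0.59  0.64 -2.6 ] F [ 0.6  0.4 -0.7]
scene [([0.4208, 0.1, -0.0], 0.69)]
side [([0.4247, 0.1012, 0.0009], 0.76)]
```

Several joints are at their limits leaning toward the robot. I'll lean the tool along +y instead, and clear the pot first so the placing has room. First I undo the tilt and yaw on the way to the pot.

Call:
servo_tool(steps="0 0.08 0 -0.03 0 0.1 1;0 0.16 0 -0.06 0 0.2 1;0 0.24 0 -0.1 0 0.2 1;0 0.32 0 -0.13 -0.1 0.2 1;0 0.4 0 -0.13 -0.3 0.2 1;0 0.48 0 -0.13 -0.5 0.2 1;0 0.5 0 -0.13 -0.7 0.2 1;0 0.5 0 -0.13 -0.7 0.2 1")

```text
clock: 19.35
tool_pos: [0.4311, -0.0269, 0.2827]
eef_rot: [0.004, 1.0, -0.011, 0.0]
contact_force: [-0.7, 0.2, 0.0]
gripper_width: 0.0855
gripper_force: 0.0
```

Call:
servo_tool(steps="0 0 0.09 0 -0.2 0 1;0 0 0.18 0 -0.4 0 1;0 0 0.27 0 -0.6 0 1;0 0 0.36 0 -0.8 0 1;0 0 0.45 0 -0.9 0 1;0 0 0.54 0 -0.9 0 1;0 0 0.63 0 -0.9 0 1;0 0 0.72 0 -0.9 0 1")

```text
clock: 20.15
tool_pos: [0.4307, -0.2014, 0.2828]
eef_rot: [0.003, 0.846, 0.533, 0.003]
contact_force: [0.4, -0.2, -0.0]
gripper_width: 0.0854
gripper_force: 0.0
```

```bash
python3 st.py; python3 look.py w7 stoppered_pot tape_roll
```

```text
[ 0.4307 -0.2014  0.2828] z [ 0.008 -0.001 -1.   ] y [ 0.901 -0.433  0.008] q [-0.41 -0.09  0.72  1.8   0.06  1.4  -0.15] F [ 0.4 -0.2 -0. ]
[ 0.4307 -0.2014  0.2828] [0.0027 0.8464 0.5325 0.0031] [-0.41 -0.09  0.72  1.8   0.06  1.4  -0.15]
[[0.901, 0.419, 0.11, 0.459], [-0.433, 0.867, 0.245, -0.139], [0.007, -0.268, 0.963, 0.425]]
stoppered_pot [([0.4274, -0.196, 0.0028], 0.64)]
tape_roll [([0.4297, -0.1959, 0.0031], 0.7), ([0.4748, -0.1221, -0.0001], 0.64)]
```

Call:
servo_tool(steps="0 0 0.09 0 0.03 -0.1 1;0 0 0.18 0 0.03 -0.25 1;0 0 0.28 0 0.03 -0.4 1;0 0 0.28 0 0.03 -0.6 1;0 0 0.28 0 0.03 -0.8 1;0 0 0.28 0 0.03 -1 1;0 0 0.28 0 0.03 -1 1;0 0 0.28 0 0.03 -1 1")

```text
clock: 21.1
tool_pos: [0.4306, -0.1959, 0.0835]
eef_rot: [0.002, 0.713, 0.701, 0.003]
contact_force: [-0.4, -0.0, 0.9]
gripper_width: 0.0855
gripper_force: 0.0
```

Call:
servo_tool(steps="0 0 0 0 0 -0.1 1;0 0 0 0 0 -0.2 1;0 0 0 0 0 -0.3 1;0 0 0 0 0 -0.35 1;0 0 0 0 0 -0.375 1;0 0 0 0 0 -0.375 1;0 0 0 0 0 -0.375 0.4;0 0 0 0 0 -0.375 0")

```text
clock: 21.9
tool_pos: [0.4313, -0.1957, 0.0087]
eef_rot: [0.003, 0.712, 0.702, 0.004]
contact_force: [-0.3, -0.3, -0.8]
gripper_width: 0.0587
gripper_force: 0.0
```

Call:
servo_tool(steps="0 0 0 0 0 0 -0.4;0 0 0 0 0 0 -1;0 0 0 0 0 0 -1;0 0 0 0 0 0 -1;0 0 0 0 0 0.05 -1;0 0 0 0 0 0.1 -1;0 0 0 0 0 0.15 -1;0 0 0 0 0 0.2 -1")

```text
clock: 22.7
tool_pos: [0.4308, -0.1957, 0.0489]
eef_rot: [0.002, 0.712, 0.702, 0.004]
contact_force: [-0.2, 0.8, -0.9]
gripper_width: 0.0509
gripper_force: 42.0
```

```bash
python3 st.py;python3 -c "
from h import *
for c in('scene','side'):
    ctrl.get_image(c)
    print(c,[(np.round(x['point'],4).tolist(),round(x['confidence'],2)) for n in('stoppered_pot',) for x in ctrl.tip_of(c,n)[:2]])"
```

```text
[ 0.4308 -0.1957  0.0489] z [ 0.008  0.002 -1.   ] y [ 1.    -0.014  0.008] q [-0.36  0.24  0.77  2.09 -0.22  0.89  0.52] F [-0.2  0.8 -0.9]
scene [([0.4298, -0.1998, 0.0407], 0.69)]
side [([0.4312, -0.1936, 0.0417], 0.71)]
```

Call:
servo_tool(steps="0 0 0 0 0 0.2 -1;0 0 0 0 0 0.4 -1;0 0 0 0 0 0.6 -1;0 0 0 0 0 0.8 -1;0 0 0 -0.03 0.15 0.85 -1;0 0 0 -0.03 0.35 0.85 -1;0 0 0 -0.03 0.55 0.85 -1;0 0 0 -0.03 0.75 0.85 -1")

```text
clock: 23.7
tool_pos: [0.4241, -0.0441, 0.2176]
eef_rot: [0.002, 0.712, 0.702, 0.004]
contact_force: [0.9, -1.0, -0.6]
gripper_width: 0.0507
gripper_force: 42.4
```

Call:
servo_tool(steps="0 0 0.03 0 0.2 0 -1;0 0 0.06 0 0.4 0 -1;0 0 0.09 0 0.6 0 -1;0 0 0.12 0 0.8 0 -1;0 0 0.15 0 1 0 -1;0 0 0.15 0 1 0 -1;0 0 0.15 0 1 0 -1;0 0 0.15 0 1 0 -1")

```text
clock: 24.5
tool_pos: [0.4246, 0.1533, 0.2174]
eef_rot: [0.002, 0.625, 0.781, 0.003]
contact_force: [0.3, 0.2, -0.4]
gripper_width: 0.0508
gripper_force: 42.3
```

Call:
servo_tool(steps="0 0 0 0 0.2 0 -1;0 0 0 0 0.4 0 -1;0 0 0 0.1 0.6 0 -1;0 0 0 0.2 0.8 0 -1;0 0 0 0.3 1 0 -1;0 0 0 0.36 1 0 -1;0 0 0 0.36 1 0 -1;0 0 0 0.36 1 0 -1")

```text
clock: 25.3
tool_pos: [0.4971, 0.3525, 0.2177]
eef_rot: [0.002, 0.626, 0.78, 0.003]
contact_force: [0.5, -0.4, -1.3]
gripper_width: 0.0506
gripper_force: 42.4
```

```bash
python3 st.py;python3 -c "
from h import *
for c in('scene','side'):
    ctrl.get_image(c)
    print(c,[(np.round(x['point'],4).tolist(),round(x['confidence'],2)) for n in('stoppered_pot','divided_tray') for x in ctrl.tip_of(c,n)[:2]])"
```

```text
[0.4971 0.3525 0.2177] z [ 0.007  0.003 -1.   ] y [0.976 0.217 0.007] q [-0.9   0.3   0.26  1.55 -0.08  1.3  -0.41] F [ 0.5 -0.4 -1.3]
scene [([0.4963, 0.3537, 0.2084], 0.7), ([0.4543, -0.3629, 0.0006], 0.67), ([0.4674, 0.3598, 0.0004], 0.88), ([0.4566, -0.3608, 0.0017], 0.57)]
side [([0.4956, 0.355, 0.2075], 0.7), ([0.4666, 0.3581, -0.0048], 0.81)]
```

Call:
servo_tool(steps="0 0 0 0 0.07 -0.15 -1;0 0 0 0 0.07 -0.35 -1;0 0 0 0 0.07 -0.55 -1;0 0 0 0 0.07 -0.75 -1;0 0 0 0 0.07 -0.85 -1;0 0 0 0 0.07 -0.92 -1;0 0 0 0 0.07 -0.96 -1;0 0 0 0 0.07 -0.98 -1")

```text
clock: 26.4
tool_pos: [0.4968, 0.3686, 0.022]
eef_rot: [0.002, 0.624, 0.781, 0.004]
contact_force: [-1.1, 0.5, -1.3]
gripper_width: 0.0506
gripper_force: 42.4
```

Call:
servo_tool(steps="0 0 0 0 0 -0.01 -1;0 0 0 0 0 -0.02 -1;0 0 0 0 0 -0.03 -1;0 0 0 0 0 -0.037 -1;0 0 0 0 0 -0.04 -1;0 0 0 0 0 -0.042 -1;0 0 0 0 0 -0.042 -1;0 0 0 0 0 -0.042 -1")

```text
clock: 27.2
tool_pos: [0.4966, 0.3684, 0.0134]
eef_rot: [0.002, 0.624, 0.781, 0.004]
contact_force: [-0.2, -0.0, -1.1]
gripper_width: 0.0505
gripper_force: 42.4
```

Call:
servo_tool(steps="0 0 0 0 0 -0.004 -1;0 0 0 0 0 -0.006 -1;0 0 0 0 0 -0.006 -1;0 0 0 0 0 -0.006 0.3;0 0 0 0 0 -0.006 0.5;0 0 0 0 0 -0.006 0.6;0 0 0 0 0 -0.006 0.6;0 0 0 0 0 0.03 0.6")

```text
clock: 28.0
tool_pos: [0.496, 0.3679, 0.0187]
eef_rot: [0.001, 0.624, 0.781, 0.003]
contact_force: [-0.6, -1.2, 0.2]
gripper_width: 0.0685
gripper_force: 0.0
```

Call:
servo_tool(steps="0 0 0 0 0 0.1 0.7;0 0 0 0 0 0.25 1;0 0 0 0 0 0.4 1;0 0 0 0 0 0.6 1;0 0 0 0 -0.1 0.8 1;0 0 0 -0.1 -0.2 1 1;0 0 0 -0.2 -0.4 1 1;0 0 0 -0.36 -0.6 1 1")

```text
clock: 28.8
tool_pos: [0.4259, 0.2482, 0.221]
eef_rot: [0.002, 0.625, 0.781, 0.005]
contact_force: [1.1, -0.6, 1.0]
gripper_width: 0.0855
gripper_force: 0.0
```

```bash
python3 st.py;python3 -c "
from h import *
for c in('scene','side'):
    ctrl.get_image(c)
    print(c,[(n,np.round(x['point'],4).tolist(),round(x['confidence'],2)) for n in('stoppered_pot','divided_tray','amber_bottle') for x in ctrl.tip_of(c,n)[:2]])"
```

```text
[0.4259 0.2482 0.221 ] z [ 0.01   0.005 -1.   ] y [0.976 0.219 0.011] q [-0.89  0.03  0.28  1.84 -0.01  1.26 -0.39] F [ 1.1 -0.6  1. ]
scene [('stoppered_pot', [0.4941, 0.3662, 0.0063], 0.65), ('stoppered_pot', [0.4238, 0.0985, 0.0025], 0.25), ('divided_tray', [0.4661, 0.3574, -0.0029], 0.86), ('amber_bottle', [0.4169, 0.0973, 0.0011], 0.89)]
side [('stoppered_pot', [0.4969, 0.3684, 0.0043], 0.58), ('divided_tray', [0.4669, 0.3574, -0.0015], 0.7)]
```

The pot is seated with its foot at about 4–5 mm. Now I straighten the yaw over the amber bottle and then tilt about x.

Call:
servo_tool(steps="0 0 -0.05 0 -0.2 0 1;0 0 -0.1 -0.02 -0.4 0 1;0 0 -0.14 -0.02 -0.6 0.05 1;0 0 -0.14 -0.02 -0.8 0.1 1;0 0 -0.14 -0.02 -0.81 0.1 1;0 0 -0.14 -0.02 -0.81 0.1 1;0 0 -0.14 -0.02 -0.81 0.1 1;0 0 -0.14 -0.02 -0.81 0.1 1")

```text
clock: 30.0
tool_pos: [0.4213, 0.0886, 0.239]
eef_rot: [0.002, 0.706, 0.709, 0.003]
contact_force: [-0.6, 0.1, -0.3]
gripper_width: 0.0853
gripper_force: 0.0
```

Call:
servo_tool(steps="-0.08 0 0 0 0 0 1;-0.16 0 0 0 0 0 1;-0.24 0 0 0 0 0 1;-0.32 0 0 0 0 0 1;-0.4 0 0 0 0 0 1;-0.48 0 0 0 0 0 1;-0.5 0 0 0 0 0 1;-0.5 0 0 0 0 0 1")

```text
clock: 30.8
tool_pos: [0.4211, 0.0884, 0.2383]
eef_rot: [0.272, 0.651, 0.656, -0.268]
contact_force: [-0.8, 0.2, 0.1]
gripper_width: 0.0854
gripper_force: 0.0
```

```bash
python3 st.py;python3 -c "
from h import *
for c in('scene','side'):
    ctrl.get_image(c)
    print(c,[(n,np.round(x['point'],4).tolist(),round(x['confidence'],2)) for n in('amber_bottle','specimen_cup') for x in ctrl.tip_of(c,n)[:2]])"
```

```text
[0.4211 0.0884 0.2383] z [ 0.008 -0.706 -0.708] y [1.    0.009 0.002] q [-0.93  0.2   0.2   1.83  0.53  1.67 -0.82] F [-0.8  0.2  0.1]
scene [('amber_bottle', [0.4217, 0.1007, 0.0003], 0.65), ('amber_bottle', [0.4563, -0.3615, 0.0016], 0.46), ('specimen_cup', [0.4808, 0.0322, -0.0013], 0.6)]
side [('amber_bottle', [0.4233, 0.1005, -0.0014], 0.96), ('specimen_cup', [0.4798, 0.0337, -0.0021], 0.87)]
```

Call:
servo_tool(steps="0 0 0 0.005 -0.01 -0.2 1;0 0 0 0.005 -0.01 -0.4 1;0 0 0 0.005 -0.01 -0.55 1;0 0 0 0.005 -0.01 -0.7 1;0 0 0 0.005 -0.01 -0.8 1;0 0 0 0.005 -0.01 -0.88 1;0 0 0 0.005 -0.01 -0.93 1;0 0 0 0.005 -0.01 -0.95 1")

```text
clock: 31.9
tool_pos: [0.4224, 0.0852, 0.0491]
eef_rot: [0.272, 0.652, 0.655, -0.268]
contact_force: [-0.1, -0.1, -0.6]
gripper_width: 0.0852
gripper_force: 0.0
```

Call:
servo_tool(steps="0 0 0 0 0 -0.03 1;0 0 0 0 0 -0.06 1;0 0 0 0 0 -0.085 1;0 0 0 0 0 -0.085 1;0 0 0 0 0 -0.085 0.6;0 0 0 0 0 -0.085 0.2;0 0 0 0 0 -0.085 0;0 0 0 0 0 -0.085 -0.1")

```text
clock: 32.7
tool_pos: [0.4224, 0.0854, 0.0325]
eef_rot: [0.272, 0.652, 0.655, -0.268]
contact_force: [-0.1, -0.2, -0.8]
gripper_width: 0.0384
gripper_force: 0.0
```

```bash
python3 st.py;python3 -c "
from h import *
for c in('scene','side'):
    im=ctrl.get_image(c); cv2.imwrite('pics/am_%s.png'%c,im)
    print(c,[(n,np.round(x['point'],4).tolist(),round(x['confidence'],2)) for n in('amber_bottle',) for x in ctrl.tip_of(c,n)[:2]])
im=cv2.imread('pics/am_scene.png');cv2.imwrite('pics/am.png',cv2.resize(im[160:310,160:360],(800,600),interpolation=2))"
```

```text
[0.4224 0.0854 0.0325] z [ 0.008 -0.706 -0.709] y [1.    0.007 0.004] q [-0.9   0.51  0.18  1.95  0.5   1.29 -1.01] F [-0.1 -0.2 -0.8]
scene [('amber_bottle', [0.4192, 0.1012, 0.0015], 0.74)]
side [('amber_bottle', [0.4235, 0.1001, -0.0016], 0.47)]
```

View pics/am.png

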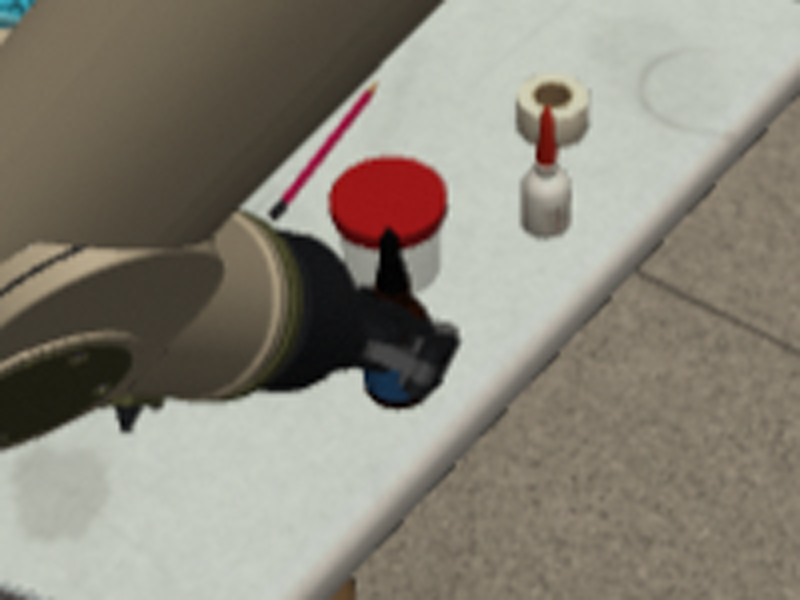

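The fingers straddle the amber body and the teat is free of the gripper. I close and lift.

Call:
servo_tool(steps="0 0 0 0 0 0 -0.4;0 0 0 0 0 0 -1;0 0 0 0 0 0 -1;0 0 0 0 0 0.02 -1;0 0 0 0 0 0.05 -1;0 0 0 0 0 0.08 -1;0 0 0 0 0 0.12 -1;0 0 0 0 0 0.15 -1", squeeze=50)

```text
clock: 33.7
tool_pos: [0.4225, 0.0854, 0.0632]
eef_rot: [0.272, 0.652, 0.655, -0.267]
contact_force: [0.1, -1.2, -1.6]
gripper_width: 0.0361
gripper_force: 50.1
```

Call:
servo_tool(steps="0 0 0 0 0 0.1 -1;0 0 0 0 0 0.2 -1;0 0 0 0 0 0.3 -1;0 0 0 0 0 0.4 -1;0 0 0 0 0 0.5 -1;0 0 0 0 0 0.55 -1;0 0 0 0 0 0.55 -1;0 0 0 0 0 0.55 -1")

```text
clock: 34.5
tool_pos: [0.4221, 0.0853, 0.1719]
eef_rot: [0.272, 0.652, 0.655, -0.268]
contact_force: [-0.7, -0.6, -0.6]
gripper_width: 0.0363
gripper_force: 50.1
```

```bash
python3 st.py;python3 -c "
from h import *
for c in('scene','side'):
    im=ctrl.get_image(c); cv2.imwrite('pics/am2_%s.png'%c,im)
    print(c,[(n,np.round(x['point'],4).tolist(),round(x['confidence'],2)) for n in('amber_bottle',) for x in ctrl.tip_of(c,n)[:2]])
im=cv2.imread('pics/am2_scene.png')[130:280,160:360];b=cv2.imread('pics/am2_side.png')[130:280,200:400]
cv2.imwrite('pics/am2.png',cv2.resize(np.hstack([im,b]),(800,300),interpolation=2))"
```

```text
[0.4221 0.0853 0.1719] z [ 0.007 -0.706 -0.709] y [1.    0.007 0.004] q [-0.92  0.28  0.2   1.89  0.51  1.54 -0.88] F [-0.7 -0.6 -0.6]
scene [('amber_bottle', [0.4226, 0.1015, 0.14], 0.82)]
side [('amber_bottle', [0.4235, 0.1003, 0.1398], 0.62)]
```

View pics/am2.png

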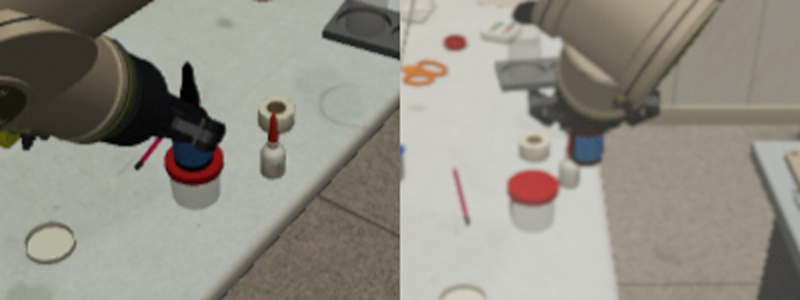

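The bottle is held upright, with its foot at about 0.14. I carry it across, yawing 36° so the knuckles stay clear of the frosted jar.

Call:
servo_tool(steps="0 0 0 0 -0.1 0 -1;0 0 0 0 -0.25 0 -1;0 0 0 0 -0.4 0 -1;0 0 0 0 -0.55 0 -1;0 0 0 0 -0.7 0 -1;0 0 0 0 -0.85 0 -1;0 0 0 0 -0.95 0 -1;0 0 0 0 -1 0 -1")

```text
clock: 35.5
tool_pos: [0.4218, -0.1162, 0.1722]
eef_rot: [0.272, 0.652, 0.655, -0.268]
contact_force: [0.1, 0.3, -1.4]
gripper_width: 0.036
gripper_force: 50.1
```

Call:
servo_tool(steps="0 0 0.05 0 -0.12 0 -1;0 0 0.1 0 -0.25 0 -1;0 0 0.15 0 -0.4 0 -1;0 0 0.2 0 -0.55 0 -1;0 0 0.25 0 -0.7 0 -1;0 0 0.3 0 -0.8 0 -1;0 0 0.35 0 -0.85 0 -1;0 0 0.4 0 -0.9 0 -1")

```text
clock: 36.3
tool_pos: [0.4231, -0.2825, 0.1755]
eef_rot: [0.334, 0.459, 0.803, -0.184]
contact_force: [0.5, 0.8, -0.8]
gripper_width: 0.0364
gripper_force: 50.2
```

Call:
servo_tool(steps="0 0 0 0 -0.1 0 -1;0 0 0 0.01 -0.2 0 -1;0 0 0 0.02 -0.3 0 -1;0 0 0 0.02 -0.4 0 -1;0 0 0 0.02 -0.42 0 -1;0 0 0 0.02 -0.42 0 -1;0 0 0 0.02 -0.42 0 -1;0 0 0 0.02 -0.42 0 -1")

```text
clock: 37.1
tool_pos: [0.4271, -0.3658, 0.1753]
eef_rot: [0.333, 0.458, 0.803, -0.184]
contact_force: [0.2, 1.1, -1.4]
gripper_width: 0.0363
gripper_force: 50.2
```

```bash
python3 st.py;python3 -c "
from h import *
for c in('scene','side'):
    im=ctrl.get_image(c); cv2.imwrite('pics/am3_%s.png'%c,im)
    print(c,[(n,np.round(x['point'],4).tolist(),round(x['confidence'],2)) for n in('amber_bottle','frosted_jar') for x in ctrl.tip_of(c,n)[:2]])
"
```

```text
[ 0.4271 -0.3658  0.1753] z [ 0.366 -0.602 -0.71 ] y [0.859 0.512 0.01 ] q [-0.12 -0.19  0.45  2.35  1.12  0.6   0.03] F [ 0.2  1.1 -1.4]
scene [('amber_bottle', [0.4176, -0.3516, 0.1423], 0.83), ('frosted_jar', [0.4885, -0.358, 0.0046], 0.91)]
side [('amber_bottle', [0.4183, -0.3549, 0.1433], 0.47), ('amber_bottle', [0.4776, 0.035, -0.0033], 0.36), ('frosted_jar', [0.4867, -0.3595, 0.0015], 0.79)]
```

Call:
servo_tool(steps="0 0 0 -0.005 -0.04 0 -1;0 0 0 -0.005 -0.07 0 -1;0 0 0 -0.005 -0.07 -0.1 -1;0 0 0 -0.005 -0.07 -0.2 -1;0 0 0 -0.005 -0.07 -0.3 -1;0 0 0 -0.005 -0.07 -0.4 -1;0 0 0 -0.005 -0.07 -0.5 -1;0 0 0 -0.005 -0.07 -0.55 -1")

```text
clock: 38.2
tool_pos: [0.4249, -0.381, 0.0636]
eef_rot: [0.332, 0.459, 0.803, -0.185]
contact_force: [0.3, 0.2, -0.6]
gripper_width: 0.0362
gripper_force: 50.2
```

```bash
python3 st.py;python3 -c "
from h import *
for c in('scene','side'):
    im=ctrl.get_image(c); cv2.imwrite('pics/am3_%s.png'%c,im)
    print(c,[(n,np.round(x['point'],4).tolist(),round(x['confidence'],2)) for n in('amber_bottle','frosted_jar') for x in ctrl.tip_of(c,n)[:2]])
im=cv2.imread('pics/am3_scene.png')[60:180,280:440];b=cv2.imread('pics/am3_side.png')[90:210,200:360]
cv2.imwrite('pics/am3.png',cv2.resize(np.hstack([im,b]),(800,300),interpolation=2))"
```

```text
[ 0.4249 -0.381   0.0636] z [ 0.364 -0.602 -0.711] y [0.86  0.51  0.008] q [-0.04  0.12  0.45  2.41  1.68  0.38 -0.63] F [ 0.3  0.2 -0.6]
scene [('amber_bottle', [0.4161, -0.368, 0.0321], 0.72), ('frosted_jar', [0.49, -0.3581, 0.0058], 0.65)]
side [('amber_bottle', [0.4178, -0.3696, 0.0335], 0.59), ('frosted_jar', [0.4855, -0.3624, 0.0021], 0.88), ('frosted_jar', [0.4672, 0.359, 0.0005], 0.43)]
```

View pics/am3.png

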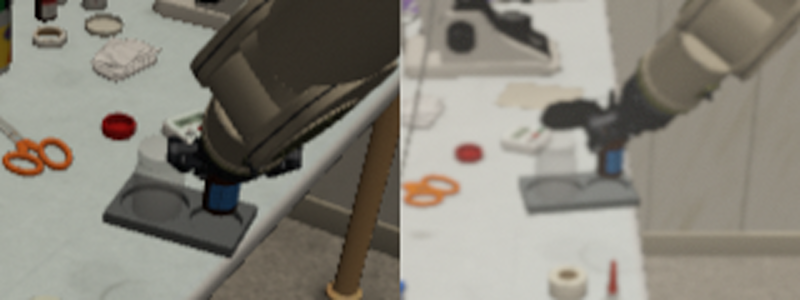

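The bottle is over the narrow nest and upright, with its foot at about 32 mm and the frosted jar undisturbed. I lower it gently.

Call:
servo_tool(steps="0 0 0 0 0.005 -0.03 -1;0 0 0 0 0.005 -0.06 -1;0 0 0 0 0.005 -0.08 -1;0 0 0 0 0.005 -0.1 -1;0 0 0 0 0.005 -0.11 -1;0 0 0 0 0.005 -0.12 -1;0 0 0 0 0.005 -0.125 -1;0 0 0 0 0.005 -0.125 -1")

```text
clock: 39.3
tool_pos: [0.4258, -0.3799, 0.0405]
eef_rot: [0.333, 0.459, 0.802, -0.185]
contact_force: [-0.3, 0.5, -1.6]
gripper_width: 0.0365
gripper_force: 50.2
```

```bash
python3 st.py;python3 -c "
from h import *
for c in('scene','side'):
    im=ctrl.get_image(c); cv2.imwrite('pics/am3_%s.png'%c,im)
    print(c,[(n,np.round(x['point'],4).tolist(),round(x['confidence'],2)) for n in('amber_bottle','frosted_jar') for x in ctrl.tip_of(c,n)[:2]])
"
```

```text
[ 0.4258 -0.3799  0.0405] z [ 0.365 -0.603 -0.709] y [0.86 0.51 0.01] q [ 0.04  0.19  0.37  2.41  1.84  0.39 -0.83] F [-0.3  0.5 -1.6]
scene [('amber_bottle', [0.4186, -0.3682, 0.0084], 0.76), ('frosted_jar', [0.4857, -0.3586, 0.003], 0.98)]
side [('amber_bottle', [0.4172, -0.3664, 0.0074], 0.43), ('amber_bottle', [0.4866, -0.3605, 0.0024], 0.24), ('frosted_jar', [0.4884, -0.358, 0.0015], 0.94), ('frosted_jar', [0.4554, -0.3627, -0.0006], 0.66)]
```

Call:
servo_tool(steps="0 0 0 0 0 -0.005 -1;0 0 0 0 0 -0.01 -1;0 0 0 0 0 -0.013 -1;0 0 0 0 0 -0.016 -1;0 0 0 0 0 -0.019 -1;0 0 0 0 0 -0.021 -1;0 0 0 0 0 -0.023 -1;0 0 0 0 0 -0.023 -1")

```text
clock: 40.4
tool_pos: [0.4261, -0.3805, 0.0368]
eef_rot: [0.334, 0.459, 0.802, -0.185]
contact_force: [-6.2, 5.8, 12.9]
gripper_width: 0.0364
gripper_force: 51.5
```

The foot is on the floor (13 N). I ease off, open part-way and rise straight up.

Call:
servo_tool(steps="0 0 0 0 0 0.002 -1;0 0 0 0 0 0.003 -1;0 0 0 0 0 0.003 -0.1;0 0 0 0 0 0.003 0.05;0 0 0 0 0 0.003 0.15;0 0 0 0 0 0.003 0.18;0 0 0 0 0 0.003 0.18;0 0 0 0 0 0.003 0.18")

```text
clock: 41.2
tool_pos: [0.4257, -0.3799, 0.0364]
eef_rot: [0.333, 0.459, 0.803, -0.185]
contact_force: [-0.2, -0.7, 0.0]
gripper_width: 0.0503
gripper_force: 0.0
```

```bash
python3 st.py;python3 -c "
from h import *
for c in('scene','side'):
    im=ctrl.get_image(c); cv2.imwrite('pics/am3_%s.png'%c,im)
    print(c,[(n,np.round(x['point'],4).tolist(),round(x['confidence'],2)) for n in('amber_bottle','frosted_jar') for x in ctrl.tip_of(c,n)[:2]])
print(ctrl.get_obs()['gripper_width'])"
```

```text
[ 0.4257 -0.3799  0.0364] z [ 0.365 -0.603 -0.71 ] y [0.86  0.51  0.009] q [ 0.05  0.2   0.36  2.41  1.87  0.39 -0.86] F [-0.2 -0.7  0. ]
scene [('amber_bottle', [0.4172, -0.3688, 0.0085], 0.54)]
side [('amber_bottle', [0.4203, -0.368, 0.0052], 0.51), ('frosted_jar', [0.4878, -0.3605, 0.001], 0.86)]
0.05053950307447983
```

Call:
servo_tool(steps="0 0 0 0 0 0.03 0.18;0 0 0 0 0 0.1 0.18;0 0 0 0 0 0.2 0.18;0 0 0 0 0 0.3 0.18;0 0 0 0 0 0.45 0.18;0 0 0 0 0 0.6 0.2;0 0 0 0 0 0.8 0.3;0 0 0 0 0 1 0.5")

```text
clock: 42.3
tool_pos: [0.425, -0.3795, 0.2374]
eef_rot: [0.333, 0.459, 0.803, -0.184]
contact_force: [0.5, 0.4, -0.3]
gripper_width: 0.0639
gripper_force: 0.0
```

```bash
python3 st.py;python3 -c "
from h import *
for c in('scene','side'):
    im=ctrl.get_image(c); cv2.imwrite('pics/am4_%s.png'%c,im)
    print(c,[(n,np.round(x['point'],4).tolist(),round(x['confidence'],2)) for n in('amber_bottle','frosted_jar','white_dropper') for x in ctrl.tip_of(c,n)[:2]])
im=cv2.imread('pics/am4_scene.png')[60:180,280:440];b=cv2.imread('pics/am4_side.png')[90:210,200:360]
cv2.imwrite('pics/am4.png',cv2.resize(np.hstack([im,b]),(800,300),interpolation=2))"
```

```text
[ 0.425  -0.3795  0.2374] z [ 0.365 -0.601 -0.711] y [0.86 0.51 0.01] q [-0.04 -0.27  0.38  2.26  0.95  0.69  0.27] F [ 0.5  0.4 -0.3]
scene [('amber_bottle', [0.4144, -0.3672, 0.0045], 0.88), ('frosted_jar', [0.4883, -0.3574, 0.0039], 0.59), ('white_dropper', [0.4294, -0.0502, -0.0012], 0.66)]
side [('amber_bottle', [0.4197, -0.366, 0.0032], 0.62), ('amber_bottle', [0.4966, 0.3671, 0.0057], 0.34), ('frosted_jar', [0.486, -0.3599, 0.0014], 0.64), ('white_dropper', [0.4294, -0.0481, -0.0017], 0.66), ('white_dropper', [0.4566, -0.3625, 0.0011], 0.18)]
```

View pics/am4.png

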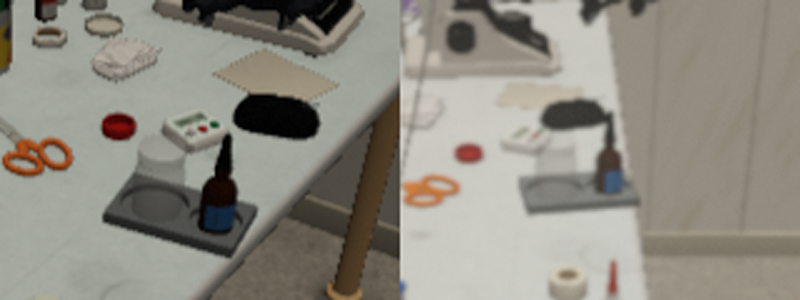

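Amber stands upright in the narrow nest, with the frosted jar beside it. Next is the white dropper: tilt 35° with the body leaning to -y, away from the cup.

```bash
cat > rot.py <<'E'
import sys
from h import *
from scipy.spatial.transform import Rotation as R
a=np.radians(float(sys.argv[1])); 
z=np.array([0,np.sin(a),-np.cos(a)]); y=np.array([1.,0,0]); x=np.cross(y,z)
T=R.from_matrix(np.c_[x,y,z]); o=ctrl.get_obs(); C=R.from_quat(o['eef_rot'],scalar_first=True)
v=(T*C.inv()).as_rotvec(); print(o["tool_pos"].round(4),(v/(np.pi/2)).round(3),np.degrees(np.linalg.norm(v)))
E
python3 rot.py 35
```

```text
[ 0.425  -0.3797  0.2348] [ 0.862  0.24  -0.28 ] 84.36524472451623
```

Call:
servo_tool(steps="0.086 0.024 -0.028 0 0.1 0.2 1;0.172 0.048 -0.056 0 0.2 0.3 1;0.259 0.072 -0.084 0 0.4 0.3 1;0.345 0.096 -0.112 0 0.6 0.3 1;0.431 0.12 -0.14 0 0.7 0.3 1;0.517 0.144 -0.168 0 0.8 0.3 1;0.603 0.168 -0.196 0 0.9 0.3 1;0.69 0.192 -0.224 0 1 0.3 1")

```text
clock: 43.5
tool_pos: [0.4262, -0.1791, 0.2962]
eef_rot: [-0.1, 0.658, 0.734, 0.134]
contact_force: [-1.4, -0.2, -1.0]
gripper_width: 0.0857
gripper_force: 0.0
```

```bash
python3 rot.py 35; python3 st.py
```

```text
[ 0.4262 -0.1791  0.2962] [ 0.176  0.05  -0.056] 17.2321747671276
[ 0.4262 -0.1791  0.2962] z [ 0.029  0.329 -0.944] y [0.993 0.097 0.065] q [-0.15  0.03  0.7   1.72 -0.32  1.55  0.69] F [-1.4 -0.2 -1. ]
```

Call:
servo_tool(steps="0.088 0.025 -0.028 0.015 0.25 0 1;0.176 0.05 -0.056 0.015 0.5 0 1;0.176 0.05 -0.056 0.015 0.7 -0.1 1;0.176 0.05 -0.056 0.015 0.72 -0.3 1;0.176 0.05 -0.056 0.015 0.72 -0.5 1;0.176 0.05 -0.056 0.015 0.72 -0.7 1;0.176 0.05 -0.056 0.015 0.72 -0.73 1;0.176 0.05 -0.056 0.015 0.72 -0.73 1")

```text
clock: 44.3
tool_pos: [0.428, -0.0359, 0.1496]
eef_rot: [-0.212, 0.675, 0.675, 0.21]
contact_force: [1.0, -0.9, -0.0]
gripper_width: 0.0853
gripper_force: 0.0
```

```bash
python3 st.py; python3 look.py w8 white_dropper;python3 -c "
from h import *
for c in('scene','side'):
    im=ctrl.get_image(c)
    print(c,[(n,np.round(x['point'],4).tolist(),round(x['confidence'],2)) for n in('white_dropper','tape_roll','specimen_cup') for x in ctrl.tip_of(c,n)[:2]])"
```

```text
[ 0.428  -0.0359  0.1496] z [-0.002  0.569 -0.822] y [ 1.     0.    -0.003] q [-0.19  0.18  0.64  2.01 -0.66  1.35  0.73] F [ 1.  -0.9 -0. ]
[ 0.428  -0.0359  0.1496] [-0.2117  0.6751  0.6748  0.2099] [-0.19  0.18  0.64  2.01 -0.66  1.35  0.73]
[[1.0, 0.001, 0.003, 0.428], [0.0, 0.945, -0.326, -0.06], [-0.003, 0.326, 0.945, 0.305]]
white_dropper [([0.4282, -0.0434, 0.0014], 0.77)]
scene [('white_dropper', [0.4279, -0.0503, -0.0003], 0.79), ('tape_roll', [0.4771, -0.1218, -0.0008], 0.72), ('specimen_cup', [0.4784, 0.0342, 0.0006], 0.62), ('specimen_cup', [0.4946, 0.3674, 0.0079], 0.2)]
side [('white_dropper', [0.4268, -0.0484, -0.0018], 0.74), ('tape_roll', [0.4755, -0.127, -0.0055], 0.65), ('specimen_cup', [0.4772, 0.0328, -0.0011], 0.64)]
```

View pics/w8.png

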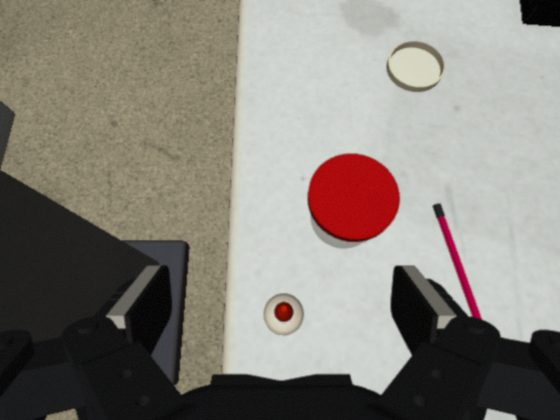

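The dropper's tip is at (284,311), which gives (0.429, -0.048), so it is centred. I descend and grasp.

Call:
servo_tool(steps="0 0 0 0.005 0 -0.1 1;0 0 0 0.005 0 -0.25 1;0 0 0 0.005 0 -0.4 1;0 0 0 0.005 0 -0.5 1;0 0 0 0.005 0 -0.58 1;0 0 0 0.005 0 -0.63 1;0 0 0 0.005 0 -0.655 1;0 0 0 0.005 0 -0.655 1")

```text
clock: 45.6
tool_pos: [0.4297, -0.0359, 0.0193]
eef_rot: [-0.211, 0.674, 0.675, 0.211]
contact_force: [-0.4, -0.3, -0.7]
gripper_width: 0.0854
gripper_force: 0.0
```

Call:
servo_tool(steps="0 0 0 0 0 0 0.6;0 0 0 0 0 0 0.2;0 0 0 0 0 0 -0.1;0 0 0 0 0 0 -0.2;0 0 0 0 0 0 -0.4;0 0 0 0 0 0 -1;0 0 0 0 0 0 -1;0 0 0 0 0 0 -1", squeeze=40)

```text
clock: 46.4
tool_pos: [0.4299, -0.0359, 0.0198]
eef_rot: [-0.211, 0.674, 0.675, 0.212]
contact_force: [-0.6, -1.6, 5.2]
gripper_width: 0.0271
gripper_force: 39.3
```

Call:
servo_tool(steps="0 0 0 0 0 0.03 -1;0 0 0 0 0 0.06 -1;0 0 0 0 0 0.1 -1;0 0 0 0 0 0.15 -1;0 0 0 0 0 0.2 -1;0 0 0 0 0 0.2 -1;0 0 0 0 0 0.2 -1;0 0 0 0 0 0.2 -1")

```text
clock: 47.2
tool_pos: [0.4295, -0.0357, 0.0592]
eef_rot: [-0.211, 0.674, 0.675, 0.211]
contact_force: [-0.3, -0.9, -0.8]
gripper_width: 0.027
gripper_force: 39.6
```

```bash
python3 st.py; python3 -c "
from h import *
for c in('scene','side'):
    im=ctrl.get_image(c);cv2.imwrite('pics/wd_%s.png'%c,im)
    print(c,[(n,np.round(x['point'],4).tolist(),round(x['confidence'],2)) for n in('white_dropper','tape_roll','specimen_cup') for x in ctrl.tip_of(c,n)[:2]])
im=cv2.imread('pics/wd_scene.png')[120:240,220:380];b=cv2.imread('pics/wd_side.png')[130:250,210:370]
cv2.imwrite('pics/wd.png',cv2.resize(np.hstack([im,b]),(800,300),interpolation=2))"
```

```text
[ 0.4295 -0.0357  0.0592] z [ 0.     0.569 -0.822] y [1.    0.001 0.001] q [-0.14  0.36  0.61  2.07 -0.79  1.24  0.92] F [-0.3 -0.9 -0.8]
scene [('white_dropper', [0.4305, -0.0496, 0.0379], 0.72), ('tape_roll', [0.4807, -0.1206, 0.0028], 0.36), ('specimen_cup', [0.4772, 0.0327, 0.0003], 0.98)]
side [('white_dropper', [0.426, -0.0466, 0.037], 0.61), ('white_dropper', [0.4606, -0.3628, 0.0003], 0.55), ('tape_roll', [0.4747, -0.1247, 0.0007], 0.46), ('specimen_cup', [0.48, 0.0328, -0.003], 0.93)]
```

View pics/wd.png

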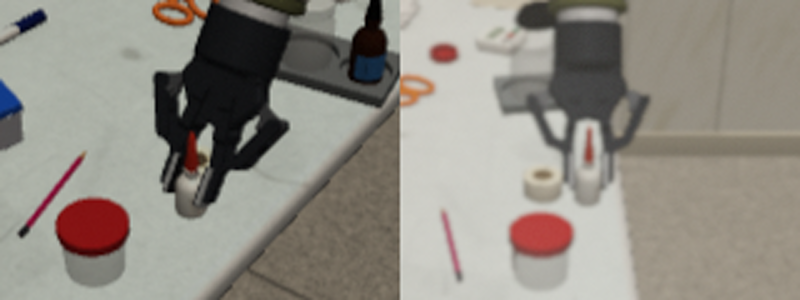

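The dropper is held upright with its foot at about 38 mm. I carry it to the metal tray.

Call:
servo_tool(steps="0 0 0 0 0 0.15 -1;0 0 0 0 0 0.3 -1;0 0 0 0 0 0.45 -1;0 0 0 -0.02 0.1 0.6 -1;0 0 0 -0.03 0.25 0.65 -1;0 0 0 -0.03 0.4 0.65 -1;0 0 0 -0.03 0.55 0.65 -1;0 0 0 -0.03 0.7 0.65 -1")

```text
clock: 48.4
tool_pos: [0.4235, 0.1053, 0.1896]
eef_rot: [-0.211, 0.674, 0.675, 0.212]
contact_force: [0.7, 0.4, -0.7]
gripper_width: 0.0276
gripper_force: 39.6
```

Call:
servo_tool(steps="0 0 0 0 0.15 0 -1;0 0 0 0 0.3 0 -1;0 0 0 0 0.45 0 -1;0 0 0 0 0.6 0 -1;0 0 0 0 0.75 0 -1;0 0 0 0 0.9 0 -1;0 0 0 0 1 0 -1;0 0 0 0 1 0 -1")

```text
clock: 49.2
tool_pos: [0.4224, 0.3067, 0.1893]
eef_rot: [-0.211, 0.673, 0.677, 0.211]
contact_force: [-0.3, -0.2, -0.5]
gripper_width: 0.027
gripper_force: 39.6
```

Call:
servo_tool(steps="0 0 0 0 0.1 0 -1;0 0 0 0.01 0.2 0 -1;0 0 0 0.02 0.28 0 -1;0 0 0 0.02 0.3 0 -1;0 0 0 0.02 0.3 0 -1;0 0 0 0.02 0.3 0 -1;0 0 0 0.02 0.3 0 -1;0 0 0 0.02 0.3 0 -1")

```text
clock: 50.0
tool_pos: [0.4279, 0.3636, 0.1894]
eef_rot: [-0.21, 0.675, 0.675, 0.211]
contact_force: [0.2, -0.3, -0.5]
gripper_width: 0.0271
gripper_force: 39.6
```

```bash
python3 st.py; python3 -c "
from h import *
for c in('scene','side'):
    im=ctrl.get_image(c)
    print(c,[(n,np.round(x['point'],4).tolist(),round(x['confidence'],2)) for n in('white_dropper','divided_tray','stoppered_pot') for x in ctrl.tip_of(c,n)[:2]])"
```

```text
[0.4279 0.3636 0.1894] z [ 0.001  0.569 -0.822] y [1.    0.    0.001] q [-0.68  0.05  0.22  2.02 -0.72  0.91 -0.06] F [ 0.2 -0.3 -0.5]
scene [('white_dropper', [0.4271, 0.3539, 0.1696], 0.73), ('white_dropper', [0.4769, 0.032, 0.0026], 0.25), ('divided_tray', [0.4655, 0.3588, 0.0009], 0.91), ('stoppered_pot', [0.4975, 0.3684, 0.0034], 0.83)]
side [('white_dropper', [0.4281, 0.3506, 0.1666], 0.97), ('divided_tray', [0.4673, 0.3586, -0.0008], 0.68), ('stoppered_pot', [0.4968, 0.3688, 0.0023], 0.67)]
```

Call:
servo_tool(steps="0 0 0 -0.01 -0.005 -0.15 -1;0 0 0 -0.01 -0.005 -0.3 -1;0 0 0 -0.01 -0.005 -0.45 -1;0 0 0 -0.01 -0.005 -0.57 -1;0 0 0 -0.01 -0.005 -0.66 -1;0 0 0 -0.01 -0.005 -0.72 -1;0 0 0 -0.01 -0.005 -0.76 -1;0 0 0 -0.01 -0.005 -0.775 -1")

```text
clock: 51.2
tool_pos: [0.4255, 0.363, 0.0337]
eef_rot: [-0.211, 0.675, 0.675, 0.211]
contact_force: [0.2, 1.0, 0.2]
gripper_width: 0.0275
gripper_force: 39.6
```

Call:
servo_tool(steps="0 0 0 0 0 -0.01 -1;0 0 0 0 0 -0.02 -1;0 0 0 0 0 -0.03 -1;0 0 0 0 0 -0.037 -1;0 0 0 0 0 -0.042 -1;0 0 0 0 0 -0.046 -1;0 0 0 0 0 -0.05 -1;0 0 0 0 0 -0.052 -1")

```text
clock: 52.0
tool_pos: [0.4257, 0.3632, 0.024]
eef_rot: [-0.211, 0.674, 0.675, 0.211]
contact_force: [-0.6, -0.8, 0.4]
gripper_width: 0.0271
gripper_force: 39.6
```

```bash
python3 st.py; python3 -c "
from h import *
for c in('scene','side'):
    im=ctrl.get_image(c)
    print(c,[(n,np.round(x['point'],4).tolist(),round(x['confidence'],2)) for n in('white_dropper','divided_tray','stoppered_pot') for x in ctrl.tip_of(c,n)[:2]])"
```

```text
[0.4257 0.3632 0.024 ] z [ 0.     0.569 -0.822] y [1.    0.001 0.001] q [-0.62  0.32  0.16  2.13 -1.06  0.68  0.38] F [-0.6 -0.8  0.4]
scene [('white_dropper', [0.4247, 0.3511, 0.0036], 0.82), ('divided_tray', [0.467, 0.3583, 0.001], 0.98), ('stoppered_pot', [0.4962, 0.3691, 0.0052], 0.74)]
side [('white_dropper', [0.4766, -0.1274, 0.0013], 0.61), ('white_dropper', [0.4214, 0.3503, 0.0008], 0.57), ('divided_tray', [0.4689, 0.3612, -0.0018], 0.59), ('stoppered_pot', [0.4985, 0.3692, 0.0042], 0.9)]
```

Contact is very near. I lower up to 1 mm more, release to about 47 mm, and rise straight up.

Call:
servo_tool(steps="0 0 0 0 0 -0.003 -1;0 0 0 0 0 -0.005 -1;0 0 0 0 0 -0.005 -1;0 0 0 0 0 -0.005 -0.3;0 0 0 0 0 -0.005 -0.1;0 0 0 0 0 -0.005 0.1;0 0 0 0 0 -0.005 0.1;0 0 0 0 0 -0.005 0.1")

```text
clock: 53.2
tool_pos: [0.4257, 0.3632, 0.0229]
eef_rot: [-0.211, 0.674, 0.675, 0.211]
contact_force: [0.1, 0.3, 0.5]
gripper_width: 0.047
gripper_force: 0.0
```

Call:
servo_tool(steps="0 0 0 0 0 0.03 0.1;0 0 0 0 0 0.1 0.1;0 0 0 0 0 0.2 0.1;0 0 0 0 0 0.35 0.1;0 0 0 0 0 0.5 0.1;0 0 0 0 0 0.7 0.3;0 0 0 0 -0.1 0.9 0.5;0 0 0 0 -0.3 1 0.5")

```text
clock: 54.0
tool_pos: [0.4257, 0.3046, 0.2272]
eef_rot: [-0.21, 0.673, 0.677, 0.213]
contact_force: [0.8, -0.5, 0.7]
gripper_width: 0.0639
gripper_force: 0.0
```

```bash
python3 st.py; python3 -c "
from h import *
for c in('scene','side'):
    im=ctrl.get_image(c);cv2.imwrite('pics/f_%s.png'%c,im)
    print(c,[(n,np.round(x['point'],4).tolist(),round(x['confidence'],2)) for n in N for x in ctrl.tip_of(c,n)[:1]])
im=cv2.imread('pics/f_scene.png')
cv2.imwrite('pics/f.png',np.hstack([cv2.resize(im[250:370,80:240],(400,300)),cv2.resize(im[90:210,270:430],(400,300))]))"
```

```text
[0.4257 0.3046 0.2272] z [ 0.002  0.571 -0.821] y [1.    0.005 0.005] q [-0.64 -0.04  0.28  2.03 -0.66  1.03 -0.04] F [ 0.8 -0.5  0.7]
scene [('nest_tray', [0.4597, -0.3595, 0.0032], 0.57), ('divided_tray', [0.4628, 0.3586, 0.002], 0.92), ('amber_bottle', [0.4165, -0.3659, 0.0067], 0.64), ('white_dropper', [0.4261, 0.3505, 0.0005], 0.92), ('frosted_jar', [0.4891, -0.359, 0.0043], 0.95), ('stoppered_pot', [0.4945, 0.3688, 0.0081], 0.97), ('tape_roll', [0.4809, -0.1162, 0.0006], 0.75)]
side [('nest_tray', [0.4805, 0.0318, -0.0038], 0.71), ('divided_tray', [0.469, 0.3607, -0.0031], 0.95), ('white_dropper', [0.4243, 0.3531, 0.0011], 0.91), ('frosted_jar', [0.4861, -0.361, 0.0021], 0.78), ('stoppered_pot', [0.4984, 0.3701, 0.0028], 0.6), ('specimen_cup', [0.479, 0.0333, -0.002], 0.7), ('tape_roll', [0.4742, -0.1274, 0.0021], 0.58)]
```

View pics/f.png

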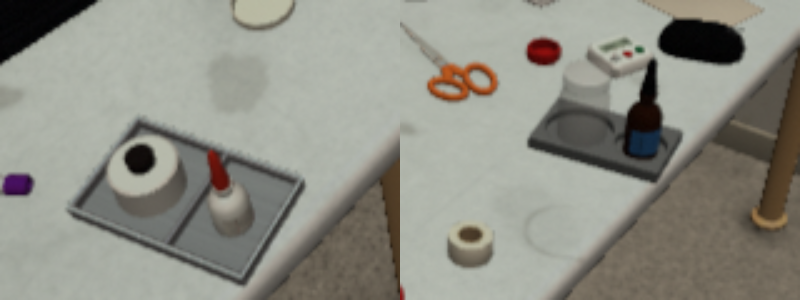

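Pot and dropper stand in their compartments, and amber and the frosted jar in their nests. The cup and tape have not moved, and the gripper is clear. Handing in.

```bash
python3 -c "
from rig import ctrl
print(ctrl.close_job())"
```

```text
the job is handed in; nothing more can be done
None
```

I handed the job in with both kits made up: all four items stand upright in their places by the final camera check, and the specimen jar and tape roll are where they were; no verdict came back.

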